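# Tip the screws out of the cup

## Robot

A 6-joint arm with a two-finger parallel gripper is mounted at the origin on a cart in front of the work surface, level with it; the furniture and walls round the work are solid. World frame = base frame: x ahead of the robot, y to its left, z up, the work surface at z = 0. Lengths are in m, angles in degrees, forces in N, time in s.
With the tool pointing down it reaches from about 0.35 to 0.975 m from the base axis. Payload 4.9 kg.
Tool frame: the origin (TCP) lies at the very end of the fingers, on their centre line; the grasp point (between the pads) lies 19 mm behind it; z points along the fingers, y is the direction in which the jaws open and shut (so a half turn about z gives the same grasp; the last joint's range is limited). The gripper opens to 85 mm and grips with 20 to 120 N. Pads are 22 mm wide; open, the fingers measure 114 mm over their backs; the gripper's body (76 mm by 85 mm) begins 54 mm behind the grasp point. The pads swing forward as they close: fully open they stand 13 mm farther back than shut.
Start: joints at [-77.464, 3.019, 92.412, -0, 84.569, -6.818], TCP at [0.207, -0.59, 0.231] pointing down, gripper open.
Joint ranges: [-172.51, 172.51], [-57.92, 126.97], [3.15, 148.05], [-58.71, 238.71], [5.1, 150.11], [-179.66, 179.66]. Speed limits (degrees/s): [147.25, 147.25, 180, 180, 180, 180].

## Interface

Orientations are given as a 3x3 rotation matrix whose columns are the frame's x, y, z axes.
In Python, from workcell import ctrl gives the robot as it stands. The module is installed in compiled form; this text tells all that it offers.
- The arm moves only by the tool send_rows, never from a script. Its argument "rows" is a list of rows, each a list of 3 entries, a list of its own where there are three numbers: the turn, a rotation vector about the tool's x, y, z in units of 6 degrees (1.0 is 6 degrees), then the shift along the tool's x, y, z in units of 60 mm (1.0 is 60 mm), then the gripper command: -1 is shut, 1 is fully open, values between are in proportion. A call has 1 to 8 rows; each row shifts and turns the pose as measured when the row begins, along the tool's axes as they then stand; what a row does not reach is not made up. A row lasts 1/8 s, in which the tool goes at most 62.5 mm and 10.7 degrees, less where a joint would pass 70% of its speed; a pose out of reach is approached as far as the arm can. A call is refused whole if a number of a shift passes 1 or a number of a turn 1, either way. A call with a gripper value outside its range is refused whole. The fingers move at their own pace and stop on an object; the grip force is fixed at half the most. Time passes only in rows, so rows that do not move let the fingers close. It gives the time, the measured TCP pose, the force and the opening at its end, in the units of the state.
- ctrl.observe(): the state, without advancing time (a new reading comes with each control period).
- ctrl.snapshot(name): name is "scene" or "top" or "wrist"; returns (picture, depth): 384x512x3 uint8, blue, green, red; 384x512 float32, m along the optical axis (not along the pixel's ray), 0 where there is no reading.
- ctrl.get_calibration(name): a dict with "vfov" (degrees; the focal length in pixels is half the picture's height over the tangent of half this angle, whatever the lens; pixels are square), "cx", "cy" (the principal point, pixels), "k1" (the pictures are not rectified: a ray, as slopes to the right and down, at radius r is drawn at 1 + k1 r^2 times it, then the intrinsics apply), "camera_from_world" (4x4, takes a point from world to camera coordinates); the wrist camera has in their place "T_tool_cam" (4x4, takes a point from camera to tool coordinates, whose origin is the TCP and whose axes are the flange's). Camera axes: x right, y down, z forward; pixel columns grow to the right and rows downward; lengths in m; the calibration is good to about 2 mm. A picture is of the moment at which its call begins: read the wrist's pose just before it. get_calibration takes no time and is no camera call.
- ctrl.sign_off(): hands the job in, once; it reports no verdict.
The state is a dict: "time_s": time; "joints": joint angles; "qd": joint speeds; "effort": joint torques, N m; "ee_pos": TCP position; "tool_rot": TCP orientation; "contact_force": force on the tool from outside, world axes, zero at the start; "moment": the same for the moment, N m; "width": finger opening in m.
Only numpy, scipy, OpenCV 4.12 (cv2) and the standard library are available. Lean on these libraries where they do the work, as an engineer would, in place of code of your own. Each camera call takes 0.05 s, during which the arm holds its last target.

## Task

Take the lid off the metal cup and lay it aside on the bench, then tip the cup over the steel tray so that all three screws drop out of it into the tray. Stand the empty cup upright again on its round cork pad and put the lid back on it, fully seated. Leave the other things on the bench where they are.

Things in the scene. Friction and masses are not known exactly. Their poses are not given: they have to be found in the camera images.
- cup: plain round aluminium cup, open at the top, 75 mm high, outside diameter 55 mm at the foot growing evenly to 62 mm at the rim, wall 3 mm, floor 4 mm, about 0.15 kg; grasp it across its sides. Origin: centre of its underside; z runs up out of its mouth. It starts upright on the cork pad, closed by the lid, with the screws loose inside. To empty it the mouth must point well below level (120 to 130 degrees from upright): at level the screws stay in
- cup_mouth (a point): centre of the cup's mouth, at the height of the rim, 75 mm above the cup's origin along its z
- lid: loose round aluminium lid, 67 mm in diameter and 4 mm thick (6 to 10 mm above its origin), with a plug of 47 mm diameter (3.5 mm play all round in the mouth) below it and on top a dark steel knob, 20 mm in diameter, its head 17 to 31 mm above the origin. Origin: centre of the plug's underside; z runs up through the knob. Seated, its origin lies 69 mm above the cup's origin; about 0.06 kg. It simply rests on the cup
- pad: flat round brown cork pad, the cup's place, 100 mm in diameter and 4 mm thick, fixed to the bench. Origin: centre of its underside
- parts_tray: open rectangular stainless tray, fixed to the bench, outside 124 mm (its x) by 144 mm (its y) and 34 mm high with a rim bead up to 37 mm, wall and floor 3 mm. Origin: centre of its underside. It lies to the left or the right of the pad
- screw_a: dark steel socket head cap screw, 30 mm long, head 16 mm in diameter and 10 mm high, shank 10 mm, 25 g. Origin: centre of the head's outer face; z runs along the screw towards the shank's end. At first it stands on its head in the cup
- screw_b: the second such screw, in the cup at first
- screw_c: the third such screw, in the cup at first
- rosin_jar: bystander: round jar, 60 mm in diameter and 51 mm high, well to the left of the work, near the bench's front edge. Origin: centre of its underside
- usb_stick: bystander: small flat light-coloured memory stick, 52 by 14 by 10 mm, lying flat beyond the work. Origin: centre of its underside
- adapter: bystander: black oblong block, 118 by 41 by 26 mm, right of the work. Origin: centre of its underside
Mind the look-alikes: they are no part of the job. What is shaped like the lid but purple is not meant.

How it is judged:
By the outcome, as a careful person would: the job done as asked, in the order asked, and still so for the second after the job is handed in, with the robot touching nothing.
It also fails if it takes over 72 s, if anything falls off the work surface, if the arm or the gripper's body presses on something with over 40 N, if the wrist force passes 120 N, or if a joint passes its speed limit or range.

## Working session

There is one attempt and no reset: what is moved stays moved. The work goes in short steps, Python scripts to look and compute and a tool call to move; the robot and the scene stay as the last step left them, time stands still between calls to the robot, and variables do not carry over. Pictures are saved under pics/ and viewed, and the job is handed in when it is done.

Besides the shell and the picture viewer there is one more tool, called in YAML: its name, and indented under it one key for each argument. send_rows: Moves the arm, as the interface text tells. Its arguments: {"type":"object","properties":{"rows":{"type":"array","items":{"type":"array"}}},"required":["rows"]}

```bash
mkdir -p pics; ls
python3 - <<'E'
from workcell import ctrl
import cv2,numpy as np
s=ctrl.observe();print(s)
for n in("scene","top"):
    c=ctrl.get_calibration(n);print(n,c)
    im,d=ctrl.snapshot(n);np.savez(f'{n}0.npz',im=im,d=d);cv2.imwrite(f'pics/{n}0.png',im)
print(ctrl.get_calibration("wrist"))
E
```

```text
pics
{'time_s': 0.0, 'joints': array([-7.74657992e+01,  3.05719355e+00,  9.24914860e+01, -9.29077636e-04,
        8.45683940e+01, -6.81786958e+00]), 'qd': array([-0.0817689 ,  0.00431713, -0.03639864, -0.0539472 , -0.04108476,
        0.1420979 ]), 'effort': array([ 1.95363107e-03, -3.93685341e+01, -3.70172918e+01, -2.05715104e-06,
        7.04232400e-03,  2.41643505e-06]), 'ee_pos': array([ 0.20697209, -0.58908109,  0.23007004]), 'tool_rot': array([[ 9.43499729e-01,  3.31372979e-01, -4.59203609e-04],
       [ 3.31373219e-01, -9.43497655e-01,  1.99111568e-03],
       [ 2.26544406e-04, -2.03078488e-03, -9.99997912e-01]]), 'contact_force': array([-0.60800736,  0.60517615, -0.41716769]), 'moment': array([-0.03611432, -0.01132816, -0.02648573]), 'width': 0.08542740426606012}
scene {'vfov': 50.61813649630495, 'cx': 260.15869244350455, 'cy': 187.10778488154074, 'k1': -0.0700764302955596, 'camera_from_world': array([[-0.81308078, -0.58192462,  0.01622894,  0.3537026 ],
       [-0.42123734,  0.56886479, -0.70636531,  0.4122497 ],
       [ 0.40181929, -0.58116829, -0.70766141,  0.9040189 ],
 
[... 204 characters left out ...]
0.01213886, -0.99990753,  0.00613102, -0.21901383],
       [-0.99682357, -0.01258361, -0.07864117,  0.54902545],
       [ 0.07871104, -0.00515693, -0.99688413,  1.32290728],
       [ 0.        ,  0.        ,  0.        ,  1.        ]])}
{'vfov': 70.70774992154965, 'cx': 257.00149311112904, 'cy': 190.29417667831052, 'k1': -0.03388378850537654, 'T_tool_cam': array([[ 1.87175915e-04, -9.56350675e-01, -2.92221408e-01,
         7.36256587e-02],
       [ 9.99999889e-01,  5.24498770e-05,  4.68875365e-04,
         9.37443715e-05],
       [-4.33082294e-04, -2.92221463e-01,  9.56350578e-01,
        -1.41606183e-01],
       [ 0.00000000e+00,  0.00000000e+00,  0.00000000e+00,
         1.00000000e+00]])}
```

View pics/scene0.png

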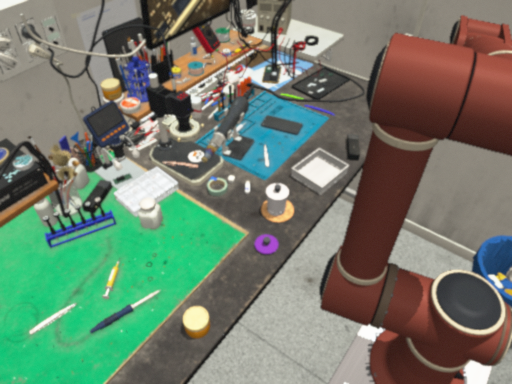

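View pics/top0.png

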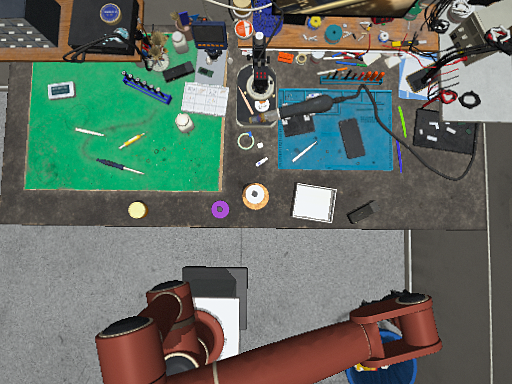

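The scene shows the cup with its lid on the pad at about top px (256,196), the tray at (314,202), the adapter at (360,211), the purple decoy at (220,210) and the stick at (262,161). Next I measure these.

```bash
cat > h.py <<'E'
import numpy as np,cv2
from workcell import ctrl
def K(c):
    f=192/np.tan(np.radians(c['vfov']/2)); return np.array([[f,0,c['cx']],[0,f,c['cy']],[0,0,1]]),np.array([c['k1'],0,0,0,0.])
def cam(n,s=None):
    c=ctrl.get_calibration(n);k,dd=K(c)
    if n=='wrist':
        T=np.eye(4);T[:3,:3]=s['tool_rot'];T[:3,3]=s['ee_pos'];T=T@c['T_tool_cam']
    else: T=np.linalg.inv(c['camera_from_world'])
    return k,dd,T
def rays(C,px):
    k,dd,T=C
    u=cv2.undistortPoints(np.array(px,float).reshape(-1,1,2),k,dd).reshape(-1,2)
    return np.c_[u,np.ones(len(u))]@T[:3,:3].T,T[:3,3]
def plane(C,px,z):
    d,o=rays(C,px); return o+d*((z-o[2])/d[:,2])[:,None]
def cloud(C,dep,box=None):
    v,u=np.mgrid[0:384,0:512];d,o=rays(C,np.c_[u.ravel(),v.ravel()])
    return (o+d*dep.reshape(-1,1)).reshape(384,512,3)
def proj(C,P):
    k,dd,T=C;Ti=np.linalg.inv(T)
    return cv2.projectPoints(np.array(P,float).reshape(-1,1,3),cv2.Rodrigues(Ti[:3,:3])[0],Ti[:3,3],k,dd)[0].reshape(-1,2)
def snap(n,name):
    s=ctrl.observe();im,d=ctrl.snapshot(n);cv2.imwrite(f'pics/{name}.png',im);np.savez(f'{name}.npz',im=im,d=d)
    return im,d,cam(n,s),s
E
python3 - <<'E'
from h import *
for n in('top','scene'):
    z=np.load(n+'0.npz');C=cam(n);P=cloud(C,z['d']);im=z['im'];valid=z['d']>0
    cv2.imwrite(f'pics/{n}_zoom.png',cv2.resize(im[140:230,200:390] if n=='top' else im[130:270,190:370],None,fx=4,fy=4,interpolation=cv2.INTER_CUBIC))
    guess={'pad':(256,196,0.1),'tray':(314,202,.0),'adap':(360,211,.02)} if n=='top' else {'pad':(277,192,.1),'tray':(320,170,0),'adap':(353,148,0.02)}
    for k,(u,v,zz) in guess.items(): print(n,k,P[v,u].round(4),plane(C,[(u,v)],zz).round(4))
    for zz in [(.02,.03),(.03,.045),(.06,.075),(.073,.09),(.09,.115)]:
        m=valid&(P[...,2]>zz[0])&(P[...,2]<zz[1])&(P[...,0]>.3)&(P[...,0]<.6)&(abs(P[...,1]+.2)<.35)
        nn,l,st,ce=cv2.connectedComponentsWithStats(m.astype(np.uint8))
        for i in range(1,nn):
            if st[i,4]>15:
                q=P[l==i];print(n,zz,st[i],q.mean(0).round(4),q.min(0).round(4),q.max(0).round(4))
E
```

```text
top pad [ 0.5208 -0.2177  0.0845] [[ 0.5199 -0.2176  0.1   ]]
top tray [ 0.5056 -0.4352  0.0076] [[ 0.5059 -0.4365  0.    ]]
top adap [ 0.4735 -0.6013  0.0294] [[ 0.4737 -0.6041  0.02  ]]
top (0.03, 0.045) [292 183  45  40 207] [ 0.5021 -0.4334  0.0369] [ 0.432  -0.5115  0.0302] [ 0.5733 -0.3499  0.0439]
top (0.073, 0.09) [246 185  18  19 251] [ 0.5285 -0.2124  0.0839] [ 0.4961 -0.2425  0.0758] [ 0.5602 -0.1823  0.0897]
top (0.09, 0.115) [252 191   6   6  26] [ 0.5288 -0.2128  0.1045] [ 0.5196 -0.221   0.0995] [ 0.5371 -0.2036  0.1092]
scene pad [ 0.524  -0.2056  0.0856] [[ 0.5167 -0.1935  0.1   ]]
scene tray [ 0.5067 -0.4463  0.0035] [[ 0.5083 -0.4499  0.    ]]
scene adap [ 0.4594 -0.5909  0.0273] [[ 0.4623 -0.5997  0.02  ]]
scene (0.02, 0.03) [294 150  53  20 119] [ 0.52   -0.4731  0.0252] [ 0.4377 -0.5082  0.0202] [ 0.5687 -0.3766  0.03  ]
scene (0.02, 0.03) [292 167  56  24 106] [ 0.4808 -0.3852  0.0251] [ 0.4304 -0.4904  0.0201] [ 0.5705 -0.3487  0.0298]
scene (0.02, 0.03) [267 205  19   9  45] [ 0.5185 -0.1908  0.0249] [ 0.4991 -0.2185  0.0201] [ 0.5475 -0.1827  0.0299]
scene (0.02, 0.03) [263 237   8   8  36] [ 0.4721 -0.0816  0.0265] [ 0.4632 -0.093   0.0201] [ 0.4827 -0.0737  0.0297]
scene (0.03, 0.045) [292 148  57  41 221] [ 0.5001 -0.426   0.034 ] [ 0.4297 -0.5148  0.03  ] [ 0.5715 -0.3469  0.039 ]
scene (0.03, 0.045) [267 201  20  10  63] [ 0.5152 -0.1936  0.0379] [ 0.4976 -0.2258  0.0301] [ 0.5492 -0.1801  0.0449]
scene (0.06, 0.075) [267 196  21   9  64] [ 0.5145 -0.192   0.0664] [ 0.4965 -0.223   0.0601] [ 0.5487 -0.1795  0.075 ]
scene (0.073, 0.09) [266 184  23  18 274] [ 0.5244 -0.207   0.0816] [ 0.4937 -0.2465  0.0742] [ 0.5596 -0.1783  0.0899]
scene (0.09, 0.115) [275 184   6   8  40] [ 0.5254 -0.2091  0.1003] [ 0.5163 -0.2206  0.092 ] [ 0.5362 -0.2003  0.1047]
```

Run:
```python
from h import *
z=np.load('top0.npz');C=cam('top');im=z['im'];hsv=cv2.cvtColor(im,cv2.COLOR_BGR2HSV)
P=cloud(C,z['d'])
# tray
m=((hsv[...,2]>150)&(hsv[...,1]<60)).astype(np.uint8);m[:,:285]=0;m[:,345:]=0;m[:175]=0;m[235:]=0
c=max(cv2.findContours(m,0,2)[0],key=cv2.contourArea).reshape(-1,2)
p=plane(C,c,.035);r=cv2.minAreaRect((p[:,:2]*1000).astype(np.float32));print('tray',r)
# cork
m=((hsv[...,0]>5)&(hsv[...,0]<22)&(hsv[...,1]>80)).astype(np.uint8);m[:,:235]=0;m[:,275:]=0;m[:175]=0;m[220:]=0
c=np.argwhere(m)[:,::-1];h=cv2.convexHull(c.astype(np.int32)).reshape(-1,2);p=plane(C,h,.004);print('pad',cv2.minEnclosingCircle((p[:,:2]*1000).astype(np.float32)),len(c))
for lo,hi,n in((125,160,'purple'),):
    m=((hsv[...,0]>lo)&(hsv[...,0]<hi)&(hsv[...,1]>80)).astype(np.uint8);m[:185]=0;m[235:]=0
    c=max(cv2.findContours(m,0,2)[0],key=cv2.contourArea).reshape(-1,2);p=plane(C,c,.01);print(n,cv2.minEnclosingCircle((p[:,:2]*1000).astype(np.float32)))
for px in [(137,210),(262,161)]:print(plane(C,[px],.02 if px[0]>200 else .05))
m=(hsv[...,2]<45).astype(np.uint8);m[:,:342]=0;m[:,380:]=0;m[:195]=0;m[226:]=0
c=max(cv2.findContours(m,0,2)[0],key=cv2.contourArea).reshape(-1,2);p=plane(C,c,.02);print('ad',cv2.minAreaRect((p[:,:2]*1000).astype(np.float32)))
```

```text
tray ((502.2257385253906, -431.7572326660156), (146.44815063476562, 125.94520568847656), 81.73177337646484)
pad ((525.6455688476562, -214.79544067382812), 50.9361457824707) 287
purple ((475.419189453125, -84.2042007446289), 34.10029220581055)
[[0.46677257 0.21080197 0.05      ]]
[[ 0.65545599 -0.23918256  0.02      ]]
ad ((469.8546142578125, -609.1160888671875), (41.22013473510742, 110.3565444946289), 28.62273597717285)
```

View pics/top_zoom.png

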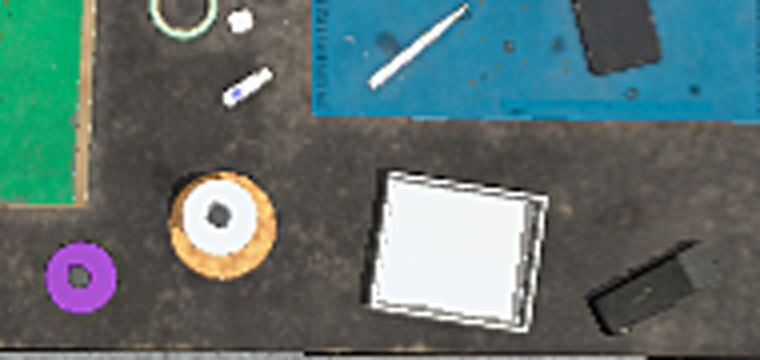

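View pics/scene_zoom.png

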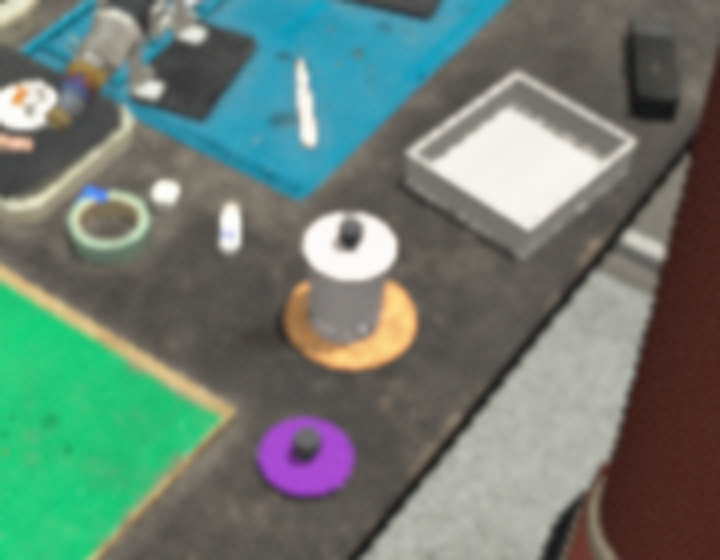

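```bash
cat >> h.py <<'E'
from scipy.spatial.transform import Rotation as Ro, Slerp
def rotp(az,beta,roll=0):
    # tool z at azimuth az, beta deg below level; x up-ish; roll about tool z
    a=np.radians(az);b=np.radians(beta)
    h=np.array([np.cos(a),np.sin(a),0]);up=np.array([0,0,1.])
    z=np.cos(b)*h-np.sin(b)*up;x=np.sin(b)*h+np.cos(b)*up
    return np.c_[x,np.cross(z,x),z]@Ro.from_euler('z',roll,degrees=True).as_matrix()
def show():
    s=ctrl.observe();print('t',round(s['time_s'],2),'p',s['ee_pos'].round(4),'j',s['joints'].round(1),'w',round(s['width'],4),'F',s['contact_force'].round(1))
    print('az,beta of z',np.degrees(np.arctan2(s['tool_rot'][1,2],s['tool_rot'][0,2])).round(1),np.degrees(-np.arcsin(s['tool_rot'][2,2])).round(2),'x',s['tool_rot'][:,0].round(3));return s
def plan(p,R,n=None,s=None):
    s=s or ctrl.observe();R0=s['tool_rot'];p0=s['ee_pos'];p=np.array(p,float)
    rv=Ro.from_matrix(R0.T@R).as_rotvec(degrees=True);d=p-p0
    n=n or int(max(np.ceil(abs(rv).max()/5.5),np.ceil(np.linalg.norm(d)/.05),1))
    print('n',n,'dist',np.linalg.norm(d).round(4),'rot',np.linalg.norm(rv).round(2))
    q=Ro.from_matrix(R0)
    for i in range(n):
        Rc=(q*Ro.from_rotvec(rv*i/n,degrees=True)).as_matrix()
        print((rv/n/6).round(2).tolist(),(Rc.T@(d/n)/.06).round(2).tolist())
E
python3 - <<'E'
from h import *
s=show()
C=cam('top');print(plane(C,[(313,169),(279,168),(256,228),(314,228)],0).round(3))
plan([.5275,-.2125,.16],rotp(-29.5,90),10)
E
```

```text
t 0.1 p [ 0.207  -0.5891  0.2302] j [-77.5   3.1  92.5  -0.   84.6  -6.8] w 0.0857 F [ 0.1  0.1 -0.3]
az,beta of z 102.6 89.89 x [0.943 0.331 0.   ]
[[ 0.631 -0.433  0.   ]
 [ 0.633 -0.304  0.   ]
 [ 0.406 -0.22   0.   ]
 [ 0.409 -0.437  0.   ]]
n 10 dist 0.4995 rot 48.85
[-0.0, 0.0, 0.81] [0.71, -0.42, 0.12]
[-0.0, 0.0, 0.81] [0.67, -0.47, 0.12]
[-0.0, 0.0, 0.81] [0.63, -0.53, 0.12]
[-0.0, 0.0, 0.81] [0.58, -0.58, 0.12]
[-0.0, 0.0, 0.81] [0.53, -0.63, 0.12]
[-0.0, 0.0, 0.81] [0.48, -0.67, 0.12]
[-0.0, 0.0, 0.81] [0.42, -0.71, 0.12]
[-0.0, 0.0, 0.81] [0.36, -0.74, 0.12]
[-0.0, 0.0, 0.81] [0.29, -0.77, 0.12]
[-0.0, 0.0, 0.81] [0.22, -0.79, 0.12]
```

send_rows:
  rows:
    - [[0, 0, 0.8], [0.71, -0.42, 0], 0]
    - [[0, 0, 0.8], [0.67, -0.47, 0], 0]
    - [[0, 0, 0.8], [0.63, -0.53, 0], 0]
    - [[0, 0, 0.8], [0.58, -0.58, 0], 0]
    - [[0, 0, 0.8], [0.53, -0.63, 0], 0]
    - [[0, 0, 0.8], [0.48, -0.67, 0], 0]
    - [[0, 0, 0.8], [0.42, -0.71, 0], 0]
    - [[0, 0, 0.8], [0.36, -0.74, 0], 0]

```text
time_s: 1.1
ee_pos: [0.4689, -0.2814, 0.2262]
tool_rot: [[0.935, -0.354, -0.003], [-0.354, -0.935, 0.007], [-0.006, -0.006, -1.0]]
contact_force: [0.4, -0.6, 0.4]
width: 0.0431
```

Run:
```python
from h import *
s=show()
plan([.505,-.2,.2],rotp(-29.5,90))
```

```text
t 1.1 p [ 0.4689 -0.2814  0.2262] j [-38.9  -7.2 102.9   0.2  84.8  71.8] w 0.0431 F [ 0.4 -0.6  0.4]
az,beta of z 113.9 89.54 x [ 0.935 -0.354 -0.006]
n 2 dist 0.0928 rot 8.77
[-0.03, 0.03, 0.73] [0.04, -0.74, 0.22]
[-0.03, 0.03, 0.73] [-0.02, -0.74, 0.22]
```

send_rows:
  rows:
    - [[0, 0, 0.73], [0.35, -0.85, 0.2], 0]
    - [[0, 0, 0.73], [0.3, -0.85, 0.2], 0]
    - [[0, 0, 0], [0, 0, 0], 0]

```text
time_s: 1.48
ee_pos: [0.5475, -0.1969, 0.2007]
tool_rot: [[0.87, -0.494, -0.004], [-0.493, -0.87, 0.008], [-0.008, -0.005, -1.0]]
contact_force: [0.2, -0.7, 0.4]
width: 0.0427
```

Run:
```python
from h import *
show()
im,d,C,s=snap('wrist','w1')
print(proj(C,[[.5275,-.2125,.104]]))
```

```text
t 1.48 p [ 0.5475 -0.1969  0.2007] j [-27.2  -1.4  99.8   0.3  82.   92.3] w 0.0427 F [ 0.2 -0.7  0.4]
az,beta of z 119.0 89.48 x [ 0.87  -0.493 -0.008]
[[281.76996023 200.8265852 ]]
```

View pics/w1.png

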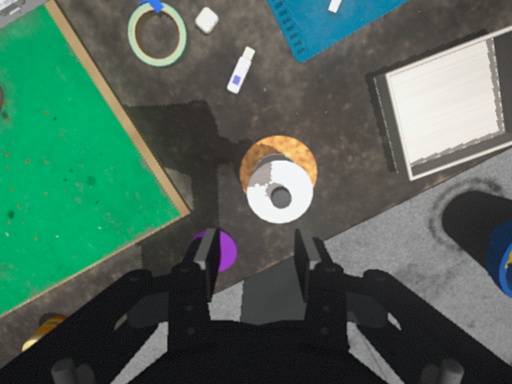

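The wrist view has the lid at about (279,191) with its knob at (281,197). Now I measure both.

Run:
```python
from h import *
z=np.load('w1.npz');im=z['im'];s=ctrl.observe();C=cam('wrist',s);hsv=cv2.cvtColor(im,cv2.COLOR_BGR2HSV)
roi=np.zeros(im.shape[:2],np.uint8);cv2.circle(roi,(279,191),40,1,-1)
m=((hsv[...,2]>130)&(hsv[...,1]<40)).astype(np.uint8)*roi
c=max(cv2.findContours(m,0,2)[0],key=cv2.contourArea).reshape(-1,2);h=cv2.convexHull(c).reshape(-1,2)
e=cv2.fitEllipse(h.astype(np.float32));print(e)
print('disc',(lambda r:(r[0],r[1]))(cv2.minEnclosingCircle((plane(C,h,.083)[:,:2]*1000).astype(np.float32))))
k=(hsv[...,2]<110).astype(np.uint8);r2=roi*0;cv2.circle(r2,(281,197),14,1,-1);k*=r2
print('knob',k.sum());n,l,st,ce=cv2.connectedComponentsWithStats(k);i=1+st[1:,4].argmax()
print(ce[i],st[i]);print(plane(C,[ce[i]],.1))
m=((hsv[...,0]>5)&(hsv[...,0]<22)&(hsv[...,1]>80)).astype(np.uint8);r3=roi*0;cv2.circle(r3,(279,178),50,1,-1);m*=r3
h=cv2.convexHull(np.argwhere(m)[:,::-1].astype(np.int32)).reshape(-1,2);print('pad',cv2.minEnclosingCircle((plane(C,h,.004)[:,:2]*1000).astype(np.float32)))
plan([.5275,-.2125,.115],rotp(-29.5,90))
```

```text
((279.5552062988281, 191.48529052734375), (63.53883743286133, 66.45085906982422), 69.66213989257812)
disc ((528.7120971679688, -214.18211364746094), 34.30527877807617)
knob 117
[278.91452991 194.45299145] [271 187  19  20 117]
[[ 0.53220902 -0.21417505  0.1       ]]
pad ((526.3078002929688, -217.4109344482422), 50.38329315185547)
n 2 dist 0.0896 rot 0.48
[-0.02, 0.03, -0.01] [-0.08, 0.19, 0.72]
[-0.02, 0.03, -0.01] [-0.08, 0.18, 0.72]
```

send_rows:
  rows:
    - [[0, 0, 0], [-0.08, 0.17, 0.72], 0]
    - [[0, 0, 0], [-0.08, 0.16, 0.72], 0]
    - [[0, 0, 0], [0, 0, 0], 0]

```text
time_s: 1.9
ee_pos: [0.5273, -0.2133, 0.1147]
tool_rot: [[0.868, -0.496, -0.002], [-0.496, -0.868, 0.004], [-0.004, -0.003, -1.0]]
contact_force: [0.3, 0.3, -0.0]
width: 0.0429
```

Run:
```python
from h import *
show();plan([.528,-.2135,.088],rotp(-29.3,90))
```

```text
t 1.9 p [ 0.5273 -0.2133  0.1147] j [-29.6   1.3 105.7   0.2  73.2  90.1] w 0.0429 F [ 0.3  0.3 -0. ]
az,beta of z 115.2 89.72 x [ 0.868 -0.496 -0.004]
n 1 dist 0.0267 rot 0.52
[-0.03, 0.04, -0.07] [0.01, -0.0, 0.45]
```

send_rows:
  rows:
    - [[0, 0, 0], [0.01, 0, 0.25], 0]
    - [[0, 0, 0], [0, 0, 0.19], 0]
    - [[0, 0, 0], [0, 0, 0], -1]
    - [[0, 0, 0], [0, 0, 0], -1]
    - [[0, 0, 0], [0, 0, 0], -1]
    - [[0, 0, 0], [0, 0, 0], -1]

```text
time_s: 2.65
ee_pos: [0.5314, -0.2163, 0.0934]
tool_rot: [[0.868, -0.497, 0.007], [-0.497, -0.868, -0.001], [0.006, -0.003, -1.0]]
contact_force: [-0.5, -0.4, -0.0]
width: 0.017
```

Run:
```python
from h import *
show()
```

```text
t 2.65 p [ 0.5314 -0.2163  0.0934] j [-29.7   3.  106.2   0.2  70.4  90.1] w 0.017 F [-0.5 -0.4 -0. ]
az,beta of z -5.2 89.6 x [ 0.868 -0.497  0.006]
```

Run:
```python
from h import *
im,d,C,s=snap('wrist','w2');im2,d2,C2,_=snap('scene','s2');show()
cv2.imwrite('pics/s2z.png',cv2.resize(im2[120:260,200:360],None,fx=4,fy=4,interpolation=cv2.INTER_CUBIC))
```

```text
t 2.75 p [ 0.5313 -0.2163  0.0933] j [-29.7   3.  106.2   0.2  70.4  90.1] w 0.0172 F [ 0.6  0.3 -0.7]
az,beta of z -4.6 89.61 x [ 0.868 -0.497  0.006]
```

View pics/w2.png

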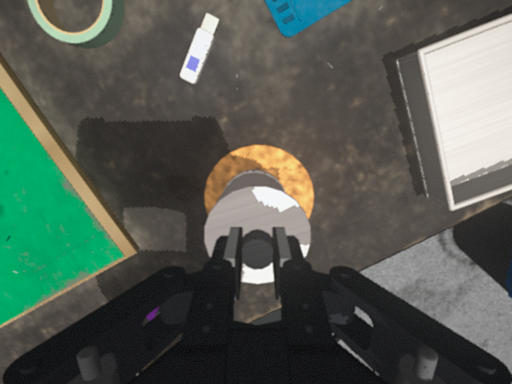

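View pics/s2z.png

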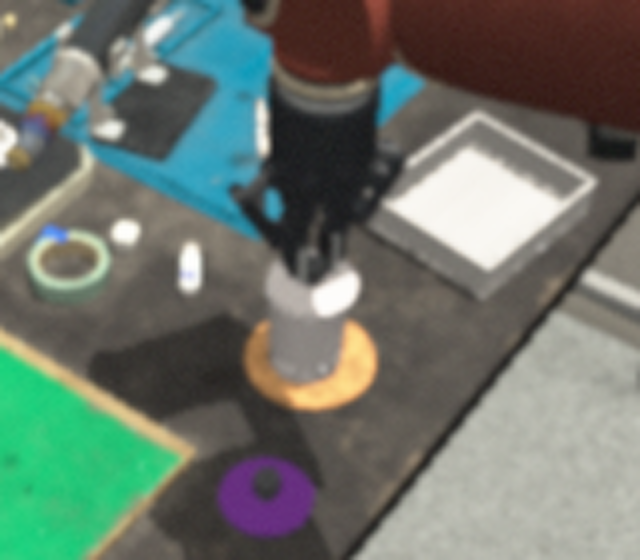

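Run:
```python
from h import *
s=ctrl.observe();C=cam('wrist',s)
for P in [(0,0,-.0107),(0,.0085,0),(.011,.0085,0),(-.011,.0085,0),(.0,.0085,-.0107)]:
    print(P,proj(C,[s['ee_pos']+s['tool_rot']@np.array(P)]).round(1))
z=np.load('w2.npz');im=z['im']
cv2.imwrite('pics/w2z.png',cv2.resize(im[190:310,180:340],None,fx=5,fy=5,interpolation=cv2.INTER_CUBIC))
```

```text
(0, 0, -0.0107) [[255.4 250.2]]
(0, 0.0085, 0) [[270.2 241. ]]
(0.011, 0.0085, 0) [[270.5 223.6]]
(-0.011, 0.0085, 0) [[269.9 257.7]]
(0.0, 0.0085, -0.0107) [[271.1 250.2]]
```

View pics/w2z.png

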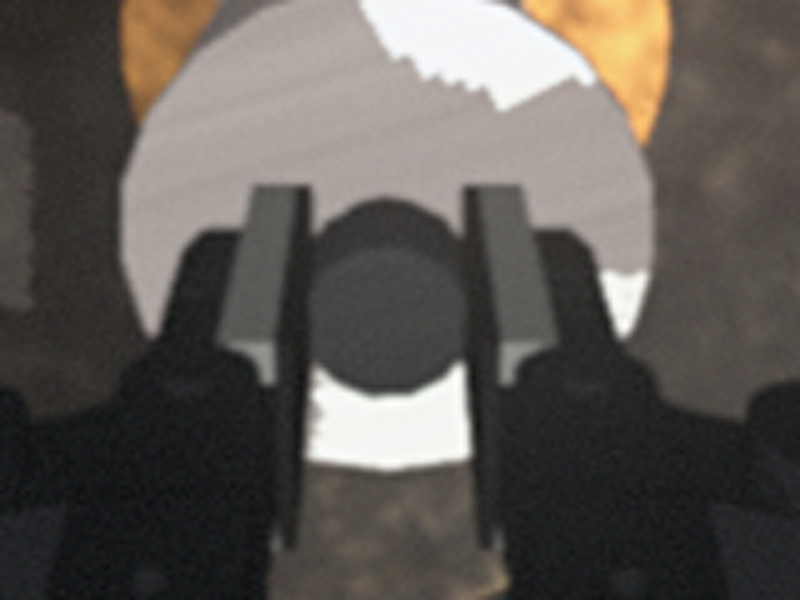

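The lid's knob sits centred between the pads. Now I lift it.

send_rows:
  rows:
    - [[0, 0, 0], [0, 0, -0.2], -1]
    - [[0, 0, 0], [0, 0, -0.4], -1]
    - [[0, 0, 0], [0, 0, -0.4], -1]
    - [[0, 0, 0], [0, 0, 0], -1]

```text
time_s: 3.25
ee_pos: [0.5312, -0.2164, 0.1571]
tool_rot: [[0.868, -0.497, 0.008], [-0.497, -0.868, -0.001], [0.007, -0.003, -1.0]]
contact_force: [0.1, 0.7, -0.2]
width: 0.0172
```

Run:
```python
from h import *
show()
im,d,C,s=snap('wrist','w3')
plan([.57,-.313,s['ee_pos'][2]],s['tool_rot'])
```

```text
t 3.25 p [ 0.5312 -0.2164  0.1571] j [-29.7  -1.  103.7   0.2  76.8  90.1] w 0.0172 F [ 0.1  0.7 -0.2]
az,beta of z -8.2 89.55 x [ 0.868 -0.497  0.007]
n 3 dist 0.1049 rot 0.15
[0.0, 0.01, 0.0] [0.46, 0.36, -0.01]
[0.0, 0.01, 0.0] [0.46, 0.36, -0.01]
[0.0, 0.01, 0.0] [0.46, 0.36, -0.01]
```

View pics/w3.png

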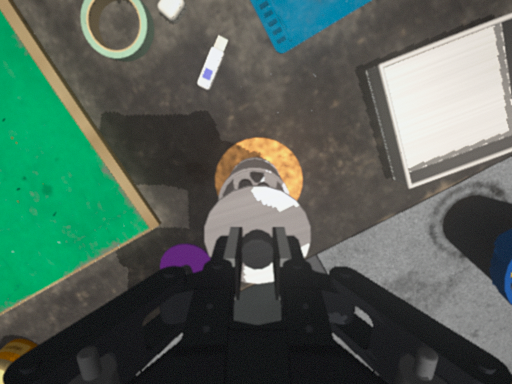

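The lid is lifted and the screws show in the cup mouth at about (255,185). Next I lay the lid aside.

send_rows:
  rows:
    - [[0, 0, 0], [0.46, 0.36, 0], -1]
    - [[0, 0, 0], [0.46, 0.36, 0], -1]
    - [[0, 0, 0], [0.46, 0.36, 0], -1]
    - [[0, 0, 0], [0, 0, 0.5], -1]
    - [[0, 0, 0], [0, 0, 0.8], -1]
    - [[0, 0, 0], [0, 0, 0.5], -1]
    - [[0, 0, 0], [0, 0, 0], -1]

```text
time_s: 4.18
ee_pos: [0.5673, -0.3133, 0.0357]
tool_rot: [[0.868, -0.497, -0.004], [-0.497, -0.868, 0.007], [-0.007, -0.004, -1.0]]
contact_force: [-0.0, 0.2, -0.3]
width: 0.0169
```

Run:
```python
from h import *
show();plan([.57,-.313,.021],rotp(-29.8,90))
```

```text
t 4.17 p [ 0.5673 -0.3133  0.0357] j [-35.6  17.   96.5   0.2  67.   84.1] w 0.0169 F [-0.   0.2 -0.3]
az,beta of z 119.5 89.53 x [ 0.868 -0.497 -0.007]
n 1 dist 0.015 rot 0.47
[-0.04, 0.07, 0.0] [0.04, -0.03, 0.25]
```

send_rows:
  rows:
    - [[0, 0, 0], [0, 0, 0.1], -1]
    - [[0, 0, 0], [0, 0, 0], -1]

```text
time_s: 4.42
ee_pos: [0.5679, -0.3136, 0.0308]
tool_rot: [[0.868, -0.497, -0.003], [-0.497, -0.868, 0.006], [-0.005, -0.004, -1.0]]
contact_force: [0.1, -0.9, -0.9]
width: 0.0174
```

send_rows:
  rows:
    - [[0, 0, 0], [0, 0, 0.08], -1]
    - [[0, 0, 0], [0, 0, 0], -1]

```text
time_s: 4.68
ee_pos: [0.5693, -0.3145, 0.0283]
tool_rot: [[0.868, -0.496, 0.001], [-0.496, -0.868, 0.004], [-0.001, -0.004, -1.0]]
contact_force: [-0.6, 0.3, -0.8]
width: 0.0172
```

send_rows:
  rows:
    - [[0, 0, 0], [0, 0, 0.1], -1]
    - [[0, 0, 0], [0, 0, 0], -1]

```text
time_s: 4.92
ee_pos: [0.5698, -0.3148, 0.0228]
tool_rot: [[0.868, -0.496, 0.002], [-0.496, -0.868, 0.003], [0.0, -0.003, -1.0]]
contact_force: [-0.4, -0.4, -1.4]
width: 0.017
```

Run:
```python
from h import *
show()
im,d,C,s=snap('scene','s3');cv2.imwrite('pics/s3z.png',cv2.resize(im[120:260,200:360],None,fx=4,fy=4,interpolation=cv2.INTER_CUBIC))
im,d,C,s=snap('wrist','w4')
```

```text
t 4.92 p [ 0.5698 -0.3148  0.0228] j [-35.5  18.   96.6   0.2  65.4  84.1] w 0.017 F [-0.4 -0.4 -1.4]
az,beta of z 55.0 89.8 x [ 0.868 -0.496  0.   ]
```

View pics/s3z.png

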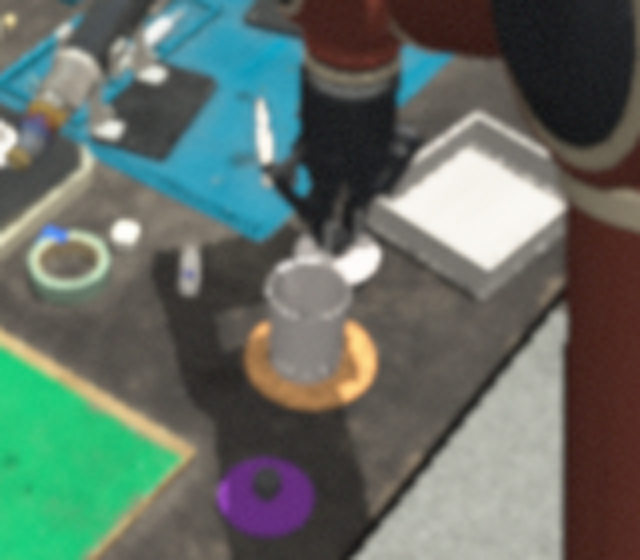

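View pics/w4.png

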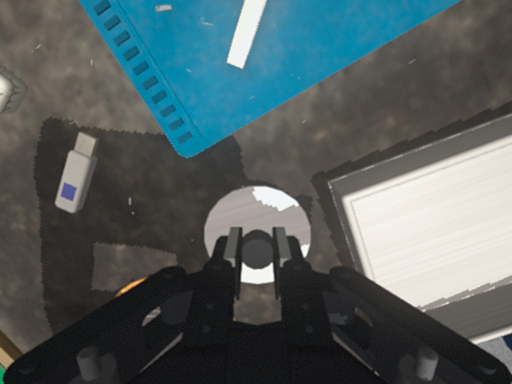

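send_rows:
  rows:
    - [[0, 0, 0], [0, 0, 0.06], -1]
    - [[0, 0, 0], [0, 0, 0], -1]

```text
time_s: 5.28
ee_pos: [0.5704, -0.3152, 0.0198]
tool_rot: [[0.868, -0.496, 0.003], [-0.496, -0.868, 0.002], [0.002, -0.003, -1.0]]
contact_force: [0.6, -0.4, 0.0]
width: 0.0173
```

send_rows:
  rows:
    - [[0, 0, 0], [0, 0, 0.06], -1]
    - [[0, 0, 0], [0, 0, 0], -1]

```text
time_s: 5.52
ee_pos: [0.5713, -0.3158, 0.02]
tool_rot: [[0.868, -0.496, 0.004], [-0.496, -0.868, 0.002], [0.002, -0.003, -1.0]]
contact_force: [-0.7, 0.2, -0.7]
width: 0.0172
```

send_rows:
  rows:
    - [[0, 0, 0], [0, 0, 0], -0.1]
    - [[0, 0, 0], [0, 0, 0], -0.1]
    - [[0, 0, 0], [0, 0, 0], -0.1]
    - [[0, 0, 0], [0, 0, -0.3], -0.1]
    - [[0, 0, 0], [0, 0, -0.8], 0]
    - [[0, 0, 0], [0, 0, -0.8], 0.5]
    - [[0, 0, 0], [0, 0, -0.5], 1]
    - [[0, 0, 0], [0, 0, 0], 1]

```text
time_s: 6.52
ee_pos: [0.5711, -0.3162, 0.1721]
tool_rot: [[0.868, -0.496, 0.006], [-0.496, -0.868, 0.0], [0.005, -0.003, -1.0]]
contact_force: [0.2, 0.9, -0.9]
width: 0.0849
```

Run:
```python
from h import *
s=show()
im,d,C,s=snap('wrist','w5');im,d,C,s=snap('top','t5')
cv2.imwrite('pics/t5z.png',cv2.resize(im[140:230,200:390],None,fx=4,fy=4,interpolation=cv2.INTER_CUBIC))
```

```text
t 6.53 p [ 0.5711 -0.3162  0.1721] j [-35.6   8.9  91.9   0.2  79.   84.1] w 0.0849 F [ 0.2  0.9 -0.9]
az,beta of z 1.1 89.68 x [ 0.868 -0.496  0.005]
```

View pics/w5.png

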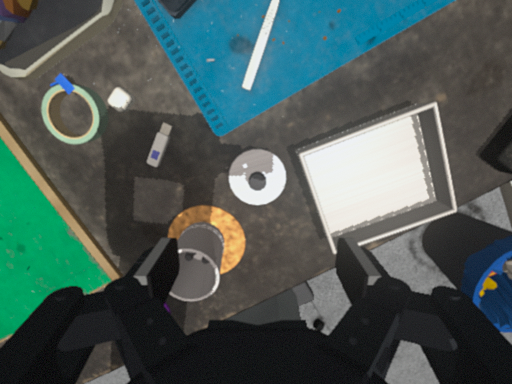

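View pics/t5z.png

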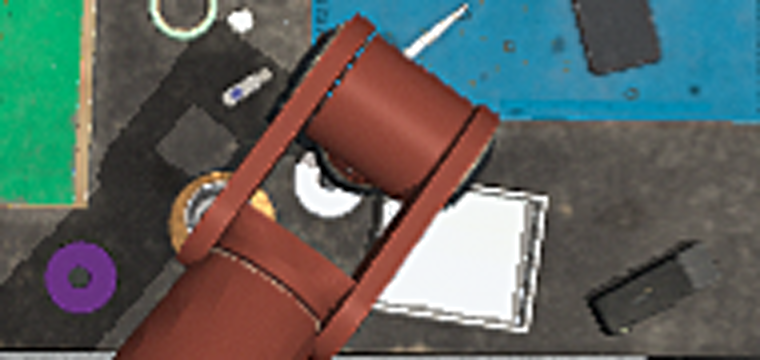

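```bash
cat > kin.py <<'E'
import numpy as np
D=[((.2070,-.5891,.2302),(-77.466,3.057,92.491,0,84.568,-6.8)),((.4689,-.2814,.2262),(-38.9,-7.2,102.9,.2,84.8,71.8)),
((.5475,-.1969,.2007),(-27.2,-1.4,99.8,.3,82,92.3)),((.5273,-.2133,.1147),(-29.6,1.3,105.7,.2,73.2,90.1)),
((.5313,-.2163,.0933),(-29.7,3,106.2,.2,70.4,90.1)),((.5673,-.3133,.0357),(-35.6,17,96.5,.2,67,84.1)),((.5711,-.3162,.1721),(-35.6,8.9,91.9,.2,79,84.1))]
A=[];b=[]
S=lambda x:np.sin(np.radians(x));Cc=lambda x:np.cos(np.radians(x))
for p,j in D:
    ax=np.array([Cc(j[0]),S(j[0])]);rho=ax@p[:2];lat=-S(j[0])*p[0]+Cc(j[0])*p[1]
    a,bb,t=j[1],j[1]+j[2],j[1]+j[2]+j[4]
    A+= [[S(a),S(bb),1,0,S(t)],[Cc(a),Cc(bb),0,1,Cc(t)]];b+=[rho,p[2]];print(rho,lat,t)
A=np.array(A);b=np.array(b)
A2=np.c_[A[:,:2],A[:,2],A[:,3]];x,r,k,sv=np.linalg.lstsq(A2,b,rcond=None);print(x,sv,(A2@x-b).round(4))
x,r,k,sv=np.linalg.lstsq(A2[:,[0,1,3]],b,rcond=None);print('no rho0',x,(A2[:,[0,1,3]]@x-b).round(4))
E
python3 kin.py
```

```text
0.6199831305487458 0.07422080459666822 180.11599999999999
0.5416270167663749 0.07545425573655218 180.5
0.5769580462148423 0.07513503116357859 180.39999999999998
0.5638424764705184 0.0749922777864018 180.2
0.5686716336029408 0.07535219396515733 179.60000000000002
0.6436511882922576 0.07549389253419653 180.5
0.6484291277976925 0.0753479676137579 179.8
[ 0.3689278   0.60331256 -0.01201998 -0.07858345] [3.88355648 3.58032889 0.2323986  0.21266168] [-0.0118  0.0013  0.0004  0.0013 -0.0012  0.0014  0.0095 -0.0008  0.0084
 -0.0019  0.0055 -0.002  -0.0107  0.0008]
no rho0 [ 0.36710778  0.59118097 -0.07946617] [-0.012  -0.0002  0.0006 -0.0002 -0.0011  0.0005  0.0098  0.      0.0088
 -0.0006  0.0058  0.0002 -0.0109  0.0003]
```

```bash
cat >> kin.py <<'E'
print('----')
rows=[];
for p,j in D:
    a,bb,t=j[1],j[1]+j[2],j[1]+j[2]+j[4]
    rows+=[[S(a),S(bb),Cc(bb),0,S(t)],[Cc(a),Cc(bb),-S(bb),1,Cc(t)]]
Bm=np.array(rows)
# unknown L1,L2,e,h,T ; h,T split unobservable except via S(t)
x,r,k,sv=np.linalg.lstsq(Bm,b,rcond=None);print(x,sv,(Bm@x-b).round(4))
Bm2=np.c_[Bm,np.array([[1,0]]*len(D)).ravel()];x,r,k,sv=np.linalg.lstsq(Bm2,b,rcond=None);print(x,sv,(Bm2@x-b).round(4))
E
python3 kin.py|sed -n '/----/,$p'
```

```text
----
[0.42740886 0.61005186 0.09639024 0.23304111 0.27470352] [5.27892672 2.64892671 0.29087859 0.17720207 0.01044411] [ 0.0001  0.     -0.0001 -0.0003  0.0001  0.0005  0.0001  0.0004  0.
  0.0002 -0.0001 -0.0003 -0.0002 -0.0005]
[ 4.27413805e-01  6.10278018e-01  9.63394961e-02  2.32670077e-01
  2.74336467e-01 -2.34615999e-04] [5.27937599 3.73717184 0.29100883 0.21342701 0.17717252 0.01041298] [ 0.0001  0.0001 -0.0001 -0.0003  0.0001  0.0005  0.0001  0.0004  0.
  0.0002 -0.0001 -0.0003 -0.0002 -0.0005]
```

```bash
cat > ik.py <<'E'
import numpy as np
L1,L2,e,h,T,lat=.4274,.6101,.0964,.233,.2746,.0752
def ik(p,beta):
    p=np.array(p);r=np.hypot(p[0],p[1]);rho=np.sqrt(r*r-lat*lat)
    j1=np.degrees(np.arctan2(p[1],p[0])-np.arctan2(lat,rho))
    t=np.radians(90+beta);x=rho-T*np.sin(t);z=p[2]-h-T*np.cos(t)
    M=np.hypot(L2,e);o=np.arctan2(e,L2);d=np.hypot(x,z)
    c=(d*d-L1*L1-M*M)/(2*L1*M)
    if abs(c)>1:return None
    q=np.arccos(c) # angle from upper arm to M dir
    a=np.arctan2(x,z)-np.arctan2(M*np.sin(q),L1+M*np.cos(q))
    # M direction angle from up = bb+o
    bb=a+q-o
    return np.degrees([np.radians(j1),a,bb-a,t-bb]).round(1), 'wrist',x.round(3),(z+h).round(3)
if __name__=='__main__':
    print(ik((.5273,-.2133,.1147),90.2))
    for b in (20,30,40,45,50,60):
        for zz in (.04,.06):
            print(b,zz,ik((.5273+.01,-.2133-.006,zz),b))
    for b in (-20,-10,0,10,20,30,40):
        for zz in (.2,.25): print('tray',b,zz,ik((.5,-.46,zz),b))
E
python3 ik.py
```

```text
(array([-29.6,   1.3, 105.7,  73.2]), 'wrist', np.float64(0.565), np.float64(0.389))
20 0.04 (array([-29.6,  -0.8, 140.2, -29.5]), 'wrist', np.float64(0.317), np.float64(0.134))
20 0.06 (array([-29.6,  -5.2, 141. , -25.8]), 'wrist', np.float64(0.317), np.float64(0.154))
30 0.04 (array([-29.6,  -6.9, 138.9, -12. ]), 'wrist', np.float64(0.338), np.float64(0.177))
30 0.06 (array([-29.6, -10.7, 139.3,  -8.6]), 'wrist', np.float64(0.338), np.float64(0.197))
40 0.04 (array([-29.6,  -9.5, 135.7,   3.8]), 'wrist', np.float64(0.365), np.float64(0.217))
40 0.06 (array([-29.6, -12.7, 135.7,   7. ]), 'wrist', np.float64(0.365), np.float64(0.237))
45 0.04 (array([-29.6,  -9.6, 133.5,  11.1]), 'wrist', np.float64(0.381), np.float64(0.234))
45 0.06 (array([-29.6, -12.5, 133.4,  14.1]), 'wrist', np.float64(0.381), np.float64(0.254))
50 0.04 (array([-29.6,  -9.1, 131.1,  18.1]), 'wrist', np.float64(0.399), np.float64(0.25))
50 0.06 (array([-29.6, -11.8, 130.9,  20.9]), 'wrist', np.float64(0.399), np.float64(0.27))
60 0.04 (array([-29.6,  -6.6, 125.5,  31. ]), 'wrist', np.float64(0.438), np.float64(0.
[... 782 characters left out ...]
ay 10 0.25 (array([-49. , -14.1, 129.6, -15.5]), 'wrist', np.float64(0.405), np.float64(0.298))
tray 20 0.2 (array([-49. , -11.7, 128.1,  -6.4]), 'wrist', np.float64(0.417), np.float64(0.294))
tray 20 0.25 (array([-4.900e+01, -1.680e+01,  1.267e+02,  1.000e-01]), 'wrist', np.float64(0.417), np.float64(0.344))
tray 30 0.2 (array([-49. , -12.9, 124.3,   8.6]), 'wrist', np.float64(0.437), np.float64(0.337))
tray 30 0.25 (array([-49. , -17.1, 122.4,  14.7]), 'wrist', np.float64(0.437), np.float64(0.387))
tray 40 0.2 (array([-49. , -11.9, 119.4,  22.6]), 'wrist', np.float64(0.465), np.float64(0.377))
tray 40 0.25 (array([-49. , -15.3, 117.1,  28.2]), 'wrist', np.float64(0.465), np.float64(0.427))
```

send_rows:
  rows:
    - [[1, 0, 0], [0, 0, -0.2], 1]
    - [[1, 0, 0], [0, 0, 0], 1]
    - [[1, 0, 0], [0, 0, 0], 1]
    - [[0, 0, 0], [0, 0, 0], 1]

```text
time_s: 7.12
ee_pos: [0.5658, -0.311, 0.1695]
tool_rot: [[0.869, -0.474, 0.146], [-0.495, -0.819, 0.29], [-0.018, -0.324, -0.946]]
contact_force: [-0.2, 0.7, -0.8]
width: 0.0855
```

```bash
cat > fk.py <<'E'
import numpy as np
from scipy.spatial.transform import Rotation as Ro
R=lambda ax,a:Ro.from_euler(ax,a,degrees=True).as_matrix()
X=np.array
def fk(j,par=(.4274,.6101,.0964,.233,.2746,.0752,0.)):
    L1,L2,e,h,T,lu,ld=par
    # zero: all up (z); j2,j3,j5 about +y ; j4 about forearm z; j6 about tool z
    A1=R('z',j[0]);A2=A1@R('y',j[1]);A3=A2@R('y',j[2]);A4=A3@R('z',S4*j[3]);A5=A4@R('y',j[4]);A6=A5@R('z',S6*j[5])@R('z',O6)
    p=A1@X([0,lu,h])+A2@X([0,0,L1])+A3@X([e,0,L2])+A5@X([0,ld,T])
    return p,A6
S4,S6,O6=1,1,0
E
python3 - <<'E'
from h import *
s=show()
import fk
# orientation calibr: previous data j=[-35.6,8.9,91.9,.2,79,84.1], x=[.868,-.496,.005]
for S6 in(1,-1):
  for O in(0,90,180,270):
    fk.S6,fk.O6=S6,O
    a=fk.fk([-35.6,8.9,91.9,.2,79,84.1])[1][:,0];b=fk.fk([-77.466,3.057,92.491,0,84.568,-6.818])[1][:,0]
    print(S6,O,a.round(2),b.round(2))
np.save('s_a.npy',s,allow_pickle=True)
E
```

```text
t 7.12 p [ 0.5658 -0.311   0.1695] j [-43.2  10.2  92.1  18.2  83.6  73.6] w 0.0855 F [-0.2  0.7 -0.8]
az,beta of z 63.3 71.09 x [ 0.869 -0.495 -0.018]
1 0 [0.5  0.87 0.  ] [-0.33  0.94  0.  ]
1 90 [ 0.87 -0.5   0.  ] [0.94 0.33 0.  ]
1 180 [-0.5  -0.87 -0.  ] [ 0.33 -0.94 -0.  ]
1 270 [-0.87  0.5  -0.  ] [-0.94 -0.33 -0.  ]
-1 0 [-0.66 -0.75 -0.  ] [-0.1  1.   0. ]
-1 90 [-0.75  0.66 -0.  ] [ 1.   0.1 -0. ]
-1 180 [0.66 0.75 0.  ] [ 0.1 -1.  -0. ]
-1 270 [ 0.75 -0.66  0.  ] [-1.  -0.1  0. ]
```

```bash
sed -i 's/S4,S6,O6=1,1,0/S4,S6,O6=1,1,90/' fk.py
python3 - <<'E'
import numpy as np,fk
from h import ctrl
s=ctrl.observe();j=s['joints'];print(j.round(2),s['ee_pos'].round(4),s['tool_rot'].round(3))
for S4 in(1,-1):
    fk.S4=S4
    for par in((.4274,.6101,.0964,.233,.2746,.0752,0.),(.4274,.6101,.0964,.233,.2746,0,.0752),):
        p,R=fk.fk(j,par);print(S4,par[5:],p.round(4),R.round(3).tolist())
E
```

```text
[-43.24  10.21  92.12  18.22  83.57  73.62] [ 0.5658 -0.311   0.1695] [[ 0.869 -0.474  0.146]
 [-0.495 -0.819  0.29 ]
 [-0.018 -0.324 -0.946]]
1 (0.0752, 0.0) [ 0.5659 -0.3119  0.1693] [[0.869, -0.474, 0.146], [-0.495, -0.819, 0.29], [-0.018, -0.324, -0.946]]
1 (0, 0.0752) [ 0.567  -0.3181  0.1923] [[0.869, -0.474, 0.146], [-0.495, -0.819, 0.29], [-0.018, -0.324, -0.946]]
-1 (0.0752, 0.0) [ 0.449  -0.4362  0.1693] [[0.887, -0.367, -0.28], [-0.421, -0.892, -0.163], [-0.19, 0.263, -0.946]]
-1 (0, 0.0752) [ 0.4428 -0.4355  0.1464] [[0.887, -0.367, -0.28], [-0.421, -0.892, -0.163], [-0.19, 0.263, -0.946]]
```

```bash
cat >> fk.py <<'E'
L1,L2,E_,H,T,LU=.4274,.6101,.0964,.233,.2746,.0752
LO=X([-172.51,-57.92,3.15,-58.71,5.1,-179.66]);HI=X([172.51,126.97,148.05,238.71,150.11,179.66])
def ik(p,Rt,ref=None):
    w=X(p)-T*Rt[:,2];r=np.hypot(w[0],w[1])
    if r<LU:return None
    rho=np.sqrt(r*r-LU*LU);j1=np.arctan2(w[1],w[0])-np.arctan2(LU,rho)
    z=w[2]-H;M=np.hypot(L2,E_);o=np.arctan2(E_,L2);d=np.hypot(rho,z);c=(d*d-L1*L1-M*M)/(2*L1*M)
    if abs(c)>1:return None
    q=np.arccos(c);a=np.arctan2(rho,z)-np.arctan2(M*np.sin(q),L1+M*np.cos(q));j3=q-o
    j=np.degrees([j1,a,j3])
    A3=R('z',j[0])@R('y',j[1]+j[2]);N=A3.T@Rt@R('z',-O6)
    j5=np.degrees(np.arccos(np.clip(N[2,2],-1,1)));j4=np.degrees(np.arctan2(N[1,2],N[0,2]));j6=np.degrees(np.arctan2(N[2,1],-N[2,0]))
    if j4<-90:j4+=360
    c6=[j6+k for k in(-360,0,360) if -179.7<=j6+k<=179.7]
    if ref is not None: j6=min(c6 or [j6],key=lambda v:abs(v-ref[5]))
    return X([*j,j4,j5,j6])
def ok(j,m=2):return j is not None and np.all(j>LO+m) and np.all(j<HI-m)
E
cat > search.py <<'E'
from h import *;import fk
s=ctrl.observe();print(fk.ik(s['ee_pos'],s['tool_rot'],s['joints']).round(2),s['joints'].round(2))
cup=np.array([.528,-.2145,.054]);off=.024
tray=np.array([.502,-.431,.115])
res=[]
for az in range(-90,51,5):
  for be in (15,20,25,30,35,40,45):
    Rg=rotp(az,be);j0=fk.ik(cup+off*Rg[:,2],Rg,[0]*6)
    if not fk.ok(j0,3): continue
    jl=fk.ik(cup+off*Rg[:,2]+[0,0,.12],Rg,j0)
    if not fk.ok(jl,3): continue
    for az2 in range(-110,31,10):
      for ga in (-10,0,10,20,30,40):
        for sg in (1,-1):
          Rt=rotp(az2,ga);cb,sb=np.cos(np.radians(be)),np.sin(np.radians(be));cg,sn=np.cos(np.radians(ga)),np.sin(np.radians(ga))
          c=(np.cos(np.radians(126))-sb*sn)/(cb*cg)
          if c<-1: continue
          ph=np.degrees(np.arccos(c));jj=jl;mj=9e9;st=0;good=True
          # interpolate reorientation+translation then roll
          sl=Slerp([0,1],Ro.from_matrix([Rg,Rt]))
          path=[]
          for u in np.linspace(0,1,12):
            Ru=sl(u).as_matrix();path.append(((1-u)*(cup+[0,0,.12])+u*(tray+[0,0,.06])+off*Ru[:,2],Ru))
          for f in np.linspace(0,1,24):
            Ru=Rt@Ro.from_euler('z',sg*ph*f,degrees=True).as_matrix();path.append((tray+[0,0,.06*(1-f)]+off*Ru[:,2],Ru))
          for p,Ru in path:
            q=fk.ik(p,Ru,jj)
            if not fk.ok(q,3) or abs(q-jj).max()>30: good=False;break
            st=max(st,abs(q-jj).max());mj=min(mj,(q-fk.LO).min(),(fk.HI-q).min());jj=q
          if good: res.append((mj-max(0,st-12),az,be,az2,ga,sg,round(ph),round(st),j0.round(),jj.round()))
res.sort(key=lambda r:-r[0]);print(len(res))
seen=set()
for r in res:
    k=(r[1],r[2])
    if k in seen: continue
    seen.add(k);print(*r)
    if len(seen)>25:break
E
python3 search.py
```

```text
[-43.2   10.13  92.2   18.23  83.55  73.67] [-43.24  10.21  92.12  18.22  83.57  73.62]
4876
37.31291224549548 50 45 30 -10 1 132 6 [-48.  11. 112.  47.  72. -30.] [-69.  37.  98.  90. 104.  88.]
36.90352809839284 50 40 30 -10 1 129 5 [-50.  13. 112.  52.  74. -34.] [-69.  37.  98.  90. 104.  85.]
36.575085085435816 50 35 20 10 1 148 6 [-51.  15. 112.  56.  77. -37.] [-70.  24. 106.  82.  83. 109.]
36.33089806775496 50 30 20 0 1 133 6 [-52.  17. 112.  59.  80. -40.] [-70.  29. 105.  90.  90.  89.]
36.17346396266335 50 25 20 -10 1 125 5 [-53.  20. 111.  63.  83. -43.] [-70.  34. 104.  97.  97.  78.]
36.12444556127976 50 15 20 -10 1 125 5 [-55.  25. 110.  69.  90. -47.] [-70.  34. 104.  97.  97.  77.]
36.10440762783088 50 20 20 -10 1 125 5 [-54.  22. 111.  66.  86. -45.] [-70.  34. 104.  97.  97.  77.]
35.2271034508763 45 45 30 -10 1 132 6 [-48.  10. 115.  49.  69. -28.] [-69.  37.  98.  90. 104.  88.]
34.63190377571232 45 40 20 10 1 158 7 [-50.  11. 115.  54.  71. -32.] [-70.  24. 106.  82.  83. 118.]
34.135222700754014 45 35 20 0 1 136 6 [-51.  13. 115.  58.  74. -35.] [-70.  29. 105
[... 961 characters left out ...]
0 25 10 10 1 138 6 [-54.  16. 117.  69.  76. -41.] [-69.  20. 112.  89.  75.  97.]
30.477446519791286 40 20 10 -10 1 125 5 [-55.  18. 117.  72.  79. -44.] [-69.  31. 110. 105.  91.  74.]
30.336169172005313 40 15 10 -10 1 125 5 [-56.  21. 116.  76.  83. -47.] [-69.  31. 110. 105.  91.  74.]
30.185431840004867 35 40 20 -10 1 129 5 [-50.   7. 119.  58.  64. -27.] [-70.  34. 104.  97.  97.  82.]
29.34124168739413 35 35 10 10 1 148 6 [-52.   9. 120.  63.  67. -32.] [-69.  20. 112.  89.  75. 108.]
29.213126061397446 30 45 20 0 1 146 6 [-48.   4. 121.  54.  58. -19.] [-70.  29. 105.  90.  90. 102.]
28.639243560388024 35 30 10 0 1 133 6 [-53.  11. 120.  68.  69. -36.] [-70.  25. 111.  97.  83.  86.]
```

Run:
```python
from h import *
z=np.load('w5.npz');im=z['im']
s=dict(ee_pos=np.array([.5711,-.3162,.1721]),tool_rot=Ro.from_matrix(np.c_[[.868,-.496,.005],np.cross([.006,0,-1],[.868,-.496,.005]),[.006,0,-1]]).as_matrix())
C=cam('wrist',s)
th=np.linspace(0,2*np.pi,60)
im=im.copy()
for (cx,cy),col in(((.528,-.2145),(0,0,255)),((.526,-.217),(0,255,0))):
  for zz,r in((.079,.031),(.004,.0275),(.0041,.05)):
    for q in proj(C,np.c_[cx+r*np.cos(th),cy+r*np.sin(th),0*th+zz]): 
        if zz!=.0041 or col==(0,255,0): cv2.circle(im,tuple(int(round(v)) for v in q),0,col,-1)
cv2.imwrite('pics/w5o.png',cv2.resize(im[190:320,130:290],None,fx=5,fy=5,interpolation=cv2.INTER_NEAREST))
import fk
cup=np.array([.528,-.2145,.054]);R=rotp(30,30)
g=cup+.024*R[:,2]
j=None
for b in(.1,0):
    j=fk.ik(g-b*R[:,2],R,ctrl.observe()['joints']);print(j.round(1))
plan(g-.1*R[:,2]+[0,0,.03],R)
```

```text
[-63.7   0.5 124.8  63.   75.9 -32.9]
[-52.8   9.3 122.1  70.6  65.6 -35.2]
n 12 dist 0.1236 rot 77.97
[0.2, 0.63, -0.86] [-0.16, 0.01, 0.07]
[0.2, 0.63, -0.86] [-0.16, -0.0, 0.06]
[0.2, 0.63, -0.86] [-0.16, -0.02, 0.05]
[0.2, 0.63, -0.86] [-0.17, -0.03, 0.04]
[0.2, 0.63, -0.86] [-0.16, -0.04, 0.03]
[0.2, 0.63, -0.86] [-0.16, -0.06, 0.02]
[0.2, 0.63, -0.86] [-0.16, -0.07, 0.01]
[0.2, 0.63, -0.86] [-0.15, -0.09, 0.0]
[0.2, 0.63, -0.86] [-0.14, -0.1, -0.01]
[0.2, 0.63, -0.86] [-0.13, -0.11, -0.01]
[0.2, 0.63, -0.86] [-0.12, -0.12, -0.02]
[0.2, 0.63, -0.86] [-0.11, -0.13, -0.02]
```

View pics/w5o.png

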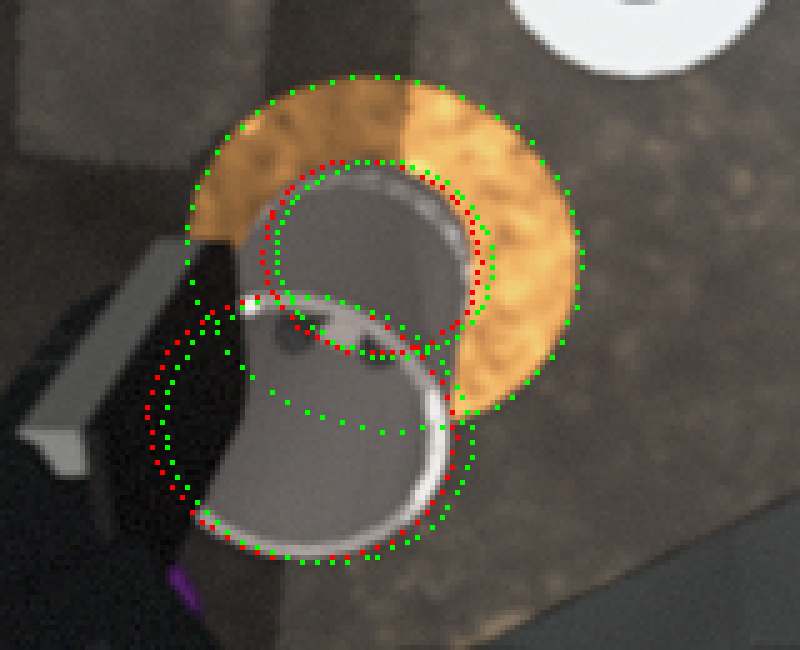

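send_rows:
  rows:
    - [[0.2, 0.63, -0.86], [-0.16, 0, 0], 1]
    - [[0.2, 0.63, -0.86], [-0.16, 0, 0], 1]
    - [[0.2, 0.63, -0.86], [-0.16, 0, 0], 1]
    - [[0.2, 0.63, -0.86], [-0.16, -0.03, 0.04], 1]
    - [[0.2, 0.63, -0.86], [-0.16, -0.04, 0.03], 1]
    - [[0.2, 0.63, -0.86], [-0.16, -0.06, 0.02], 1]
    - [[0.2, 0.63, -0.86], [-0.16, -0.07, 0.01], 1]
    - [[0.2, 0.63, -0.86], [-0.15, -0.09, 0], 1]

```text
time_s: 8.12
ee_pos: [0.4976, -0.2624, 0.1352]
tool_rot: [[0.744, 0.245, 0.621], [0.04, -0.945, 0.325], [0.667, -0.217, -0.713]]
contact_force: [-0.7, -0.1, -0.9]
width: 0.0856
```

Run:
```python
from h import *
show()
cup=np.array([.5295,-.2137,.054]);R=rotp(30,30)
g=cup+.024*R[:,2]
plan(g-.1*R[:,2]+[0,0,.03],R)
```

```text
t 8.12 p [ 0.4976 -0.2624  0.1352] j [-56.4  -6.8 119.8  48.   69.7   5.3] w 0.0856 F [-0.7 -0.1 -0.9]
az,beta of z 27.6 45.48 x [0.744 0.04  0.667]
n 4 dist 0.0325 rot 24.9
[0.18, 0.63, -0.81] [-0.11, -0.08, -0.0]
[0.18, 0.63, -0.81] [-0.1, -0.09, -0.01]
[0.18, 0.63, -0.81] [-0.1, -0.09, -0.01]
[0.18, 0.63, -0.81] [-0.09, -0.1, -0.02]
```

send_rows:
  rows:
    - [[0.18, 0.63, -0.81], [-0.11, -0.08, 0], 1]
    - [[0.18, 0.63, -0.81], [-0.1, -0.09, 0], 1]
    - [[0.18, 0.63, -0.81], [-0.1, -0.09, 0], 1]
    - [[0.18, 0.63, -0.81], [-0.09, -0.1, -0.02], 1]
    - [[0, 0, 0], [0, 0, 0], 1]

```text
time_s: 8.75
ee_pos: [0.4705, -0.2376, 0.1129]
tool_rot: [[0.431, 0.511, 0.743], [0.252, -0.859, 0.445], [0.866, -0.004, -0.499]]
contact_force: [-1.0, 0.4, 0.4]
width: 0.0854
```

Run:
```python
from h import *
s=show()
im,d,C,s=snap('wrist','w6');im2,_,_,_=snap('scene','s6')
cup=np.array([.5295,-.2137,.054]);R=rotp(30,30)
im=im.copy();th=np.linspace(0,2*np.pi,60)
for zz,r in((.079,.031),(.004,.0275)):
    for q in proj(C,np.c_[cup[0]+r*np.cos(th),cup[1]+r*np.sin(th),0*th+zz]): cv2.circle(im,tuple(int(round(v)) for v in q),0,(0,0,255),-1)
cv2.imwrite('pics/w6o.png',im)
g=cup+.024*R[:,2]
plan(g-.07*R[:,2],R)
```

```text
t 8.75 p [ 0.4705 -0.2376  0.1129] j [-63.6  -2.6 125.5  62.2  77.6 -30.7] w 0.0854 F [-1.   0.4  0.4]
az,beta of z 30.9 29.95 x [0.431 0.252 0.866]
n 1 dist 0.0447 rot 0.77
[-0.11, -0.01, 0.06] [-0.36, 0.13, 0.64]
```

View pics/w6o.png

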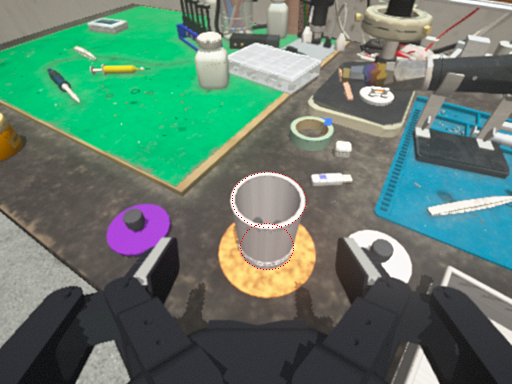

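View pics/s6.png

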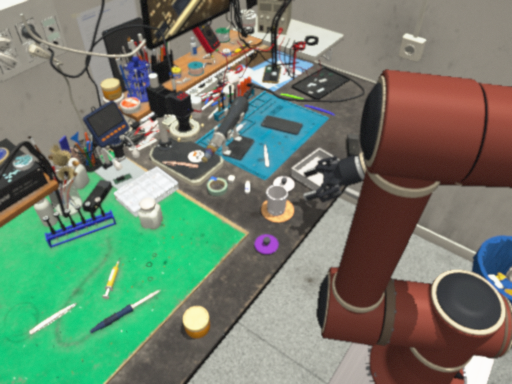

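The outlined cup fits at (.5295,-.2137), rim at about px (268,201). Approaching now.

send_rows:
  rows:
    - [[-0.1, 0, 0.05], [-0.18, 0.06, 0.3], 1]
    - [[0, 0, 0], [-0.18, 0.06, 0.3], 1]
    - [[0, 0, 0], [0, 0, 0], 1]

```text
time_s: 9.22
ee_pos: [0.4953, -0.2351, 0.0797]
tool_rot: [[0.433, 0.502, 0.749], [0.255, -0.865, 0.433], [0.865, 0.003, -0.502]]
contact_force: [0.4, -0.3, 0.1]
width: 0.0851
```

Run:
```python
from h import *
show()
cup=np.array([.5295,-.2137,.054]);R=rotp(30,30)
g=cup+.024*R[:,2]
plan(g,R,4)
```

```text
t 9.22 p [ 0.4953 -0.2351  0.0797] j [-60.6   2.9 124.2  64.8  72.8 -33.6] w 0.0851 F [ 0.4 -0.3  0.1]
az,beta of z 30.0 30.14 x [0.433 0.255 0.865]
n 4 dist 0.0718 rot 0.27
[-0.0, 0.01, 0.01] [-0.01, -0.01, 0.3]
[-0.0, 0.01, 0.01] [-0.01, -0.01, 0.3]
[-0.0, 0.01, 0.01] [-0.01, -0.01, 0.3]
[-0.0, 0.01, 0.01] [-0.01, -0.01, 0.3]
```

send_rows:
  rows:
    - [[0, 0, 0], [0, -0.01, 0.3], 1]
    - [[0, 0, 0], [0, -0.01, 0.3], 1]
    - [[0, 0, 0], [0, -0.01, 0.3], 1]
    - [[0, 0, 0], [0, 0, 0.2], 1]
    - [[0, 0, 0], [0, 0, 0], 1]

```text
time_s: 9.85
ee_pos: [0.5483, -0.2032, 0.0465]
tool_rot: [[0.432, 0.503, 0.749], [0.257, -0.864, 0.432], [0.864, 0.006, -0.503]]
contact_force: [0.3, -1.1, 0.3]
width: 0.0853
```

Run:
```python
from h import *
show()
snap('wrist','w7')
cup=np.array([.5295,-.2137,.054]);R=rotp(30,30)
g=cup+.024*R[:,2]
plan(g,R)
```

```text
t 9.85 p [ 0.5483 -0.2032  0.0465] j [-52.8   8.8 122.2  70.2  65.7 -35.2] w 0.0853 F [ 0.3 -1.1  0.3]
az,beta of z 30.0 30.17 x [0.432 0.257 0.864]
n 1 dist 0.0048 rot 0.45
[0.01, 0.03, 0.07] [-0.07, -0.01, 0.03]
```

View pics/w7.png

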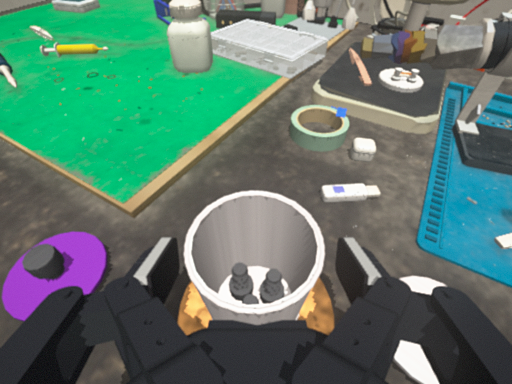

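send_rows:
  rows:
    - [[0, 0, 0], [-0.07, 0, 0.02], 1]
    - [[0, 0, 0], [0, 0, 0], 1]
    - [[0, 0, 0], [0, 0, 0], -1]
    - [[0, 0, 0], [0, 0, 0], -1]
    - [[0, 0, 0], [0, 0, 0], -1]
    - [[0, 0, 0], [0, 0, 0], -1]

```text
time_s: 10.65
ee_pos: [0.5467, -0.2053, 0.0431]
tool_rot: [[0.431, 0.501, 0.75], [0.257, -0.865, 0.43], [0.865, 0.008, -0.502]]
contact_force: [-0.6, 0.7, 0.3]
width: 0.0599
```

Run:
```python
from h import *
s=show();np.save('sgrasp.npy',np.r_[s['ee_pos'],s['tool_rot'].ravel()]);snap('wrist','w8')
```

```text
t 10.65 p [ 0.5467 -0.2053  0.0431] j [-53.1   9.3 122.2  70.4  65.7 -35.8] w 0.0599 F [-0.6  0.7  0.3]
az,beta of z 29.8 30.14 x [0.431 0.257 0.865]
```

View pics/w8.png

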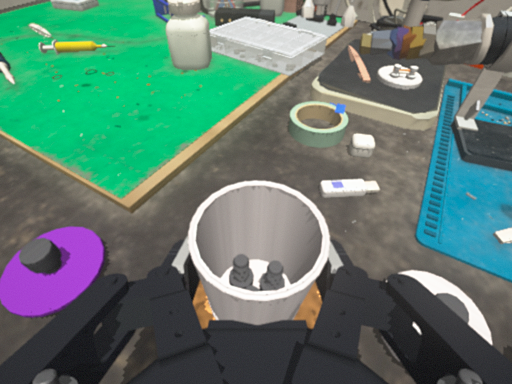

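send_rows:
  rows:
    - [[0, 0, 0], [0.2, 0, -0.12], -1]
    - [[0, 0, 0], [0.43, 0, -0.25], -1]
    - [[0, 0, 0], [0.58, 0, -0.33], -1]
    - [[0, 0, 0], [0.58, 0, -0.33], -1]
    - [[0, 0, 0], [0.2, 0, -0.12], -1]
    - [[0, 0, 0], [0, 0, 0], -1]

```text
time_s: 11.45
ee_pos: [0.5451, -0.2034, 0.184]
tool_rot: [[0.437, 0.5, 0.748], [0.258, -0.866, 0.429], [0.862, 0.006, -0.507]]
contact_force: [0.3, -0.1, -1.9]
width: 0.0598
```

Run:
```python
from h import *
import fk
s=show();snap('wrist','w9')
G=np.array([.502,-.425,.20]);R=rotp(20,10);p=G+.024*R[:,2]
j=s['joints'];print(fk.ik(p,R,j).round(1))
plan(p,R)
for f in(0,40,80,120,145):
    Rr=R@Ro.from_euler('z',f,degrees=True).as_matrix();j=fk.ik(p-[0,0,.06*f/145],Rr,j)
    a=Rr@np.array([np.cos(np.pi/6),0,-.5]);print(f,j.round(1),'tilt',np.degrees(np.arccos(a[2])).round(1),'mouth',(G-[0,0,.06*f/145]+.025*a).round(3))
```

```text
t 11.45 p [ 0.5451 -0.2034  0.184 ] j [-53.   -7.9 121.8  63.8  72.3 -18.2] w 0.0598 F [ 0.3 -0.1 -1.9]
az,beta of z 29.8 30.49 x [0.437 0.258 0.862]
[-69.6  14.1 107.7  81.7  84.4 -31.4]
n 5 dist 0.2151 rot 22.77
[-0.31, 0.68, 0.12] [-0.18, 0.58, -0.38]
[-0.31, 0.68, 0.12] [-0.14, 0.6, -0.37]
[-0.31, 0.68, 0.12] [-0.11, 0.61, -0.36]
[-0.31, 0.68, 0.12] [-0.08, 0.62, -0.35]
[-0.31, 0.68, 0.12] [-0.04, 0.64, -0.33]
0 [-69.6  14.1 107.7  81.7  84.4 -31.4] tilt 20.0 mouth [ 0.494 -0.428  0.223]
40 [-69.6  15.8 107.7  81.9  84.1   6.9] tilt 42.3 mouth [ 0.498 -0.441  0.202]
80 [-69.6  17.5 107.7  82.   83.9  45.3] tilt 76.4 mouth [ 0.498 -0.449  0.173]
120 [-69.6  19.2 107.6  82.2  83.7  83.7] tilt 109.9 mouth [ 0.495 -0.447  0.142]
145 [-69.6  20.4 107.4  82.3  83.5 107.7] tilt 127.7 mouth [ 0.492 -0.442  0.125]
```

View pics/w9.png

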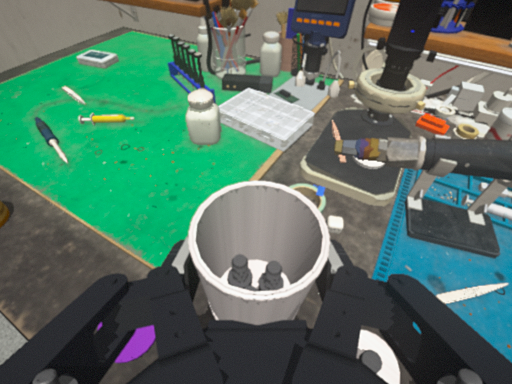

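Run:
```python
from h import *
G=np.array([.518,-.405,.19]);R=rotp(20,10);p=G+.024*R[:,2];print(p)
plan(p,R,6)
```

```text
[ 0.54021    -0.39691622  0.18583244]
n 6 dist 0.1938 rot 22.77
[-0.26, 0.57, 0.1] [-0.14, 0.46, -0.24]
[-0.26, 0.57, 0.1] [-0.12, 0.47, -0.24]
[-0.26, 0.57, 0.1] [-0.1, 0.48, -0.23]
[-0.26, 0.57, 0.1] [-0.08, 0.48, -0.23]
[-0.26, 0.57, 0.1] [-0.06, 0.49, -0.22]
[-0.26, 0.57, 0.1] [-0.04, 0.5, -0.21]
```

send_rows:
  rows:
    - [[-0.26, 0.57, 0.1], [-0.14, 0.46, -0.24], -1]
    - [[-0.26, 0.57, 0.1], [-0.12, 0.47, -0.24], -1]
    - [[-0.26, 0.57, 0.1], [-0.1, 0.48, -0.23], -1]
    - [[-0.26, 0.57, 0.1], [-0.08, 0.48, -0.23], -1]
    - [[-0.26, 0.57, 0.1], [-0.06, 0.49, -0.22], -1]
    - [[-0.26, 0.57, 0.1], [-0.04, 0.5, -0.21], -1]
    - [[0, 0, 0], [0, 0, 0], -1]

```text
time_s: 12.38
ee_pos: [0.536, -0.3982, 0.1663]
tool_rot: [[0.168, 0.335, 0.927], [0.034, -0.942, 0.335], [0.985, -0.025, -0.169]]
contact_force: [-0.6, -0.1, -2.1]
width: 0.0598
```

Run:
```python
from h import *
s=show()
G=s['ee_pos']-.024*s['tool_rot'][:,2];print('G',G)
```

```text
t 12.38 p [ 0.536  -0.3982  0.1663] j [-68.2  16.3 109.4  83.2  82.7 -33.7] w 0.0598 F [-0.6 -0.1 -2.1]
az,beta of z 19.9 9.75 x [0.168 0.034 0.985]
G [ 0.51373669 -0.40624097  0.17040776]
```

send_rows:
  rows:
    - [[0, 0, 1], [0, 0, 0], -1]
    - [[0, 0, 1], [0, 0, 0], -1]
    - [[0, 0, 1], [0, 0, 0], -1]
    - [[0, 0, 1], [0, 0, 0], -1]
    - [[0, 0, 1], [0, 0, 0], -1]
    - [[0, 0, 1], [0, 0, 0], -1]
    - [[0, 0, 1], [0, 0, 0], -1]
    - [[0, 0, 1], [0, 0, 0], -1]

```text
time_s: 13.38
ee_pos: [0.5342, -0.3856, 0.1511]
tool_rot: [[0.381, 0.08, 0.921], [-0.703, -0.621, 0.345], [0.6, -0.779, -0.18]]
contact_force: [-0.5, -0.8, -1.3]
width: 0.0599
```

```bash
cat >> h.py <<'E'
def tilt(s):
    g=np.load('sgrasp.npy');a=s['tool_rot']@g[3:].reshape(3,3).T@np.array([0,0,1.]);G=s['ee_pos']-.024*s['tool_rot'][:,2]
    print('tilt',np.degrees(np.arccos(a[2])).round(1),'G',G.round(3),'mouth',(G+.025*a).round(3),'a',a.round(2))
    for nm,q in(('f+',(0,.057,-.02)),('f-',(0,-.057,-.02)),('cam',(.1,0,-.14))): print(nm,(s['ee_pos']+s['tool_rot']@np.array(q)).round(3))
E
python3 - <<'E'
from h import *
tilt(show())
E
```

```text
t 13.38 p [ 0.5342 -0.3856  0.1511] j [-67.8  16.7 110.4  82.7  82.4  15.9] w 0.0599 F [-0.5 -0.8 -1.3]
az,beta of z 20.6 10.39 x [ 0.381 -0.703  0.6  ]
tilt 52.9 G [ 0.512 -0.394  0.155] mouth [ 0.509 -0.414  0.17 ] a [-0.13 -0.79  0.6 ]
f+ [ 0.52  -0.428  0.11 ]
f- [ 0.511 -0.357  0.199]
cam [ 0.443 -0.504  0.236]
```

send_rows:
  rows:
    - [[0, 0, 1], [0.05, 0, 0], -1]
    - [[0, 0, 1], [0.05, 0, 0], -1]
    - [[0, 0, 1], [0.04, -0.02, 0], -1]
    - [[0, 0, 1], [0.04, -0.03, 0], -1]
    - [[0, 0, 1], [0.04, -0.03, 0], -1]

```text
time_s: 14.0
ee_pos: [0.5388, -0.386, 0.1526]
tool_rot: [[0.375, -0.138, 0.917], [-0.922, -0.161, 0.353], [0.099, -0.977, -0.187]]
contact_force: [0.6, 0.0, -2.4]
width: 0.06
```

Run:
```python
from h import *
s=show();tilt(s);print(s['tool_rot'].T@np.array([0.0,-.01,0.01])/.06)
```

```text
t 14.0 p [ 0.5388 -0.386   0.1526] j [-67.3  16.9 109.8  82.2  82.3  48.2] w 0.06 F [ 0.6  0.  -2.4]
az,beta of z 21.0 10.79 x [ 0.375 -0.922  0.099]
tilt 80.1 G [ 0.517 -0.394  0.157] mouth [ 0.513 -0.419  0.161] a [-0.14 -0.98  0.17]
f+ [ 0.513 -0.402  0.101]
f- [ 0.528 -0.384  0.212]
cam [ 0.448 -0.528  0.189]
[ 0.17008272 -0.13611933 -0.08999418]
```

send_rows:
  rows:
    - [[0, 0, 1], [0, 0.05, 0], -1]
    - [[0, 0, 1], [0.02, 0.05, 0], -1]
    - [[0, 0, 1], [0.02, 0.05, 0], -1]
    - [[0, 0, 1], [0, 0.05, 0], -1]
    - [[0, 0, 1], [0, 0, 0], -1]
    - [[0, 0, 1], [0, 0, 0], -1]

```text
time_s: 14.75
ee_pos: [0.5364, -0.3783, 0.1309]
tool_rot: [[0.215, -0.35, 0.912], [-0.824, 0.436, 0.361], [-0.524, -0.829, -0.195]]
contact_force: [0.6, 1.1, -2.9]
width: 0.0597
```

Run:
```python
from h import *
s=show();tilt(s)
```

```text
t 14.75 p [ 0.5364 -0.3783  0.1309] j [-67.2  18.5 110.3  81.9  82.1  84.2] w 0.0597 F [ 0.6  1.1 -2.9]
az,beta of z 21.6 11.25 x [ 0.215 -0.824 -0.524]
tilt 111.2 G [ 0.515 -0.387  0.136] mouth [ 0.508 -0.409  0.127] a [-0.27 -0.89 -0.36]
f+ [ 0.498 -0.361  0.088]
f- [ 0.538 -0.41   0.182]
cam [ 0.43  -0.511  0.106]
```

send_rows:
  rows:
    - [[0, 0, 1], [0, 0, 0], -1]
    - [[0, 0, 1], [0.02, -0.03, 0], -1]
    - [[0, 0, 0.9], [0.02, -0.03, 0], -1]
    - [[0, 0, 0], [0, 0, 0], -1]
    - [[0, 0, 0], [0, 0, 0], -1]

```text
time_s: 15.38
ee_pos: [0.5374, -0.3746, 0.1254]
tool_rot: [[0.094, -0.408, 0.908], [-0.644, 0.671, 0.368], [-0.759, -0.619, -0.2]]
contact_force: [0.4, 0.3, -1.3]
width: 0.0594
```

Run:
```python
from h import *
s=show();tilt(s);im,_,_,_=snap('top','t10');im2,_,_,_=snap('scene','s10');snap('wrist','w10')
cv2.imwrite('pics/t10z.png',np.vstack([cv2.resize(im[160:230,260:390],(780,420),interpolation=cv2.INTER_CUBIC)]))
cv2.imwrite('pics/s10z.png',cv2.resize(im2[120:220,250:390],None,fx=5,fy=5,interpolation=cv2.INTER_CUBIC))
```

```text
t 15.38 p [ 0.5374 -0.3746  0.1254] j [-67.   19.  110.3  81.6  82.  102.2] w 0.0594 F [ 0.4  0.3 -1.3]
az,beta of z 22.1 11.53 x [ 0.094 -0.644 -0.759]
tilt 124.1 G [ 0.516 -0.383  0.13 ] mouth [ 0.506 -0.402  0.116] a [-0.38 -0.74 -0.56]
f+ [ 0.496 -0.344  0.094]
f- [ 0.543 -0.42   0.165]
cam [ 0.42  -0.49   0.077]
```

View pics/t10z.png

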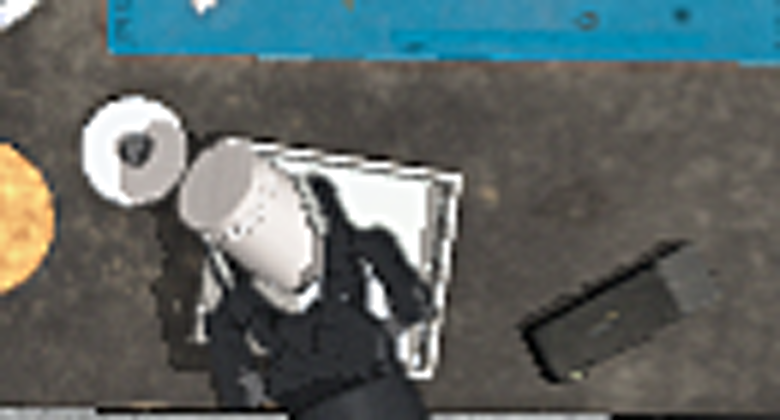

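View pics/s10z.png

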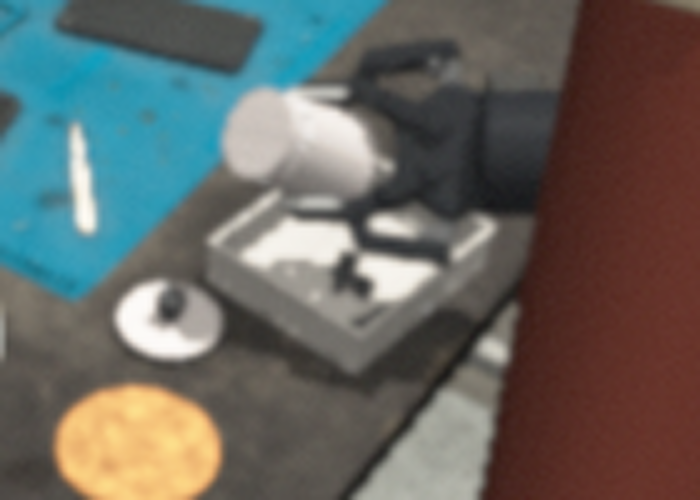

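View pics/w10.png

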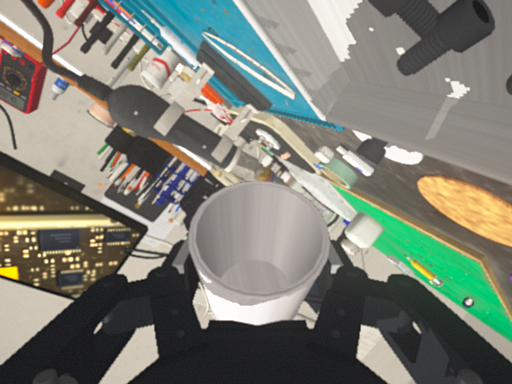

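The cup is empty (inside clear at wrist px (258,240)), and dark screws lie in the tray. Rolling back.

send_rows:
  rows:
    - [[0, 0, -0.9], [-0.25, -0.2, 0], -1]
    - [[0, 0, -1], [-0.2, -0.25, 0], -1]
    - [[0, 0, -1], [-0.15, -0.25, 0], -1]
    - [[0, 0, -1], [-0.1, -0.2, 0], -1]
    - [[0, 0, -1], [0, -0.05, 0], -1]
    - [[0, 0, -1], [0, -0.05, 0], -1]
    - [[0, 0, -1], [0, -0.05, 0], -1]
    - [[0, 0, -1], [0, -0.05, 0], -1]

```text
time_s: 16.52
ee_pos: [0.556, -0.3774, 0.2071]
tool_rot: [[0.371, -0.196, 0.908], [-0.928, -0.049, 0.368], [-0.027, -0.979, -0.2]]
contact_force: [0.4, -0.3, -1.9]
width: 0.0599
```

send_rows:
  rows:
    - [[0, 0, -1], [0, -0.05, 0], -1]
    - [[0, 0, -1], [0, -0.05, 0], -1]
    - [[0, 0, -1], [0, -0.05, 0], -1]
    - [[0, 0, -1], [0, -0.04, 0], -1]
    - [[0, 0, -1], [0, -0.04, 0], -1]
    - [[0, 0, -1], [0, -0.04, 0], -1]
    - [[0, 0, -1], [0, -0.04, 0], -1]
    - [[0, 0, -1], [0, -0.04, 0], -1]

```text
time_s: 17.52
ee_pos: [0.5565, -0.3689, 0.2269]
tool_rot: [[0.389, 0.159, 0.907], [-0.559, -0.742, 0.37], [0.732, -0.652, -0.2]]
contact_force: [-1.3, 0.2, -2.2]
width: 0.0597
```

Run:
```python
from h import *
s=show();tilt(s)
g=np.load('sgrasp.npy');R=g[3:].reshape(3,3)
plan([.5437,-.2083,.16],R)
```

```text
t 17.52 p [ 0.5565 -0.3689  0.2269] j [-64.9   9.  109.6  81.2  82.   13.9] w 0.0597 F [-1.3  0.2 -2.2]
az,beta of z 22.2 11.54 x [ 0.389 -0.559  0.732]
tilt 43.3 G [ 0.535 -0.378  0.232] mouth [ 0.532 -0.395  0.25 ] a [-0.12 -0.68  0.73]
f+ [ 0.547 -0.419  0.194]
f- [ 0.529 -0.334  0.268]
cam [ 0.468 -0.477  0.328]
n 9 dist 0.1744 rot 48.96
[0.0, -0.38, -0.82] [-0.27, -0.14, 0.11]
[0.0, -0.38, -0.82] [-0.25, -0.17, 0.12]
[0.0, -0.38, -0.82] [-0.23, -0.19, 0.13]
[0.0, -0.38, -0.82] [-0.21, -0.21, 0.14]
[0.0, -0.38, -0.82] [-0.18, -0.22, 0.15]
[0.0, -0.38, -0.82] [-0.16, -0.24, 0.16]
[0.0, -0.38, -0.82] [-0.13, -0.25, 0.16]
[0.0, -0.38, -0.82] [-0.1, -0.26, 0.17]
[0.0, -0.38, -0.82] [-0.07, -0.27, 0.17]
```

send_rows:
  rows:
    - [[0, -0.38, -0.82], [-0.27, -0.14, 0.11], -1]
    - [[0, -0.38, -0.82], [-0.25, -0.17, 0.12], -1]
    - [[0, -0.38, -0.82], [-0.23, -0.19, 0.13], -1]
    - [[0, -0.38, -0.82], [-0.21, -0.21, 0.14], -1]
    - [[0, -0.38, -0.82], [-0.18, -0.22, 0.15], -1]
    - [[0, -0.38, -0.82], [-0.16, -0.24, 0.16], -1]
    - [[0, -0.38, -0.82], [-0.13, -0.25, 0.16], -1]
    - [[0, -0.38, -0.82], [-0.1, -0.26, 0.17], -1]

```text
time_s: 18.52
ee_pos: [0.5421, -0.2223, 0.1641]
tool_rot: [[0.44, 0.472, 0.764], [0.192, -0.88, 0.434], [0.877, -0.044, -0.478]]
contact_force: [0.3, 0.7, -1.0]
width: 0.0595
```

Run:
```python
from h import *
s=show()
g=np.load('sgrasp.npy');R=g[3:].reshape(3,3)
plan([.5437,-.2083,.13],R,2)
```

```text
t 18.52 p [ 0.5421 -0.2223  0.1641] j [-55.3  -3.7 121.2  66.1  73.1 -19.6] w 0.0595 F [ 0.3  0.7 -1. ]
az,beta of z 29.6 28.56 x [0.44  0.192 0.877]
n 2 dist 0.037 rot 3.85
[0.02, -0.13, -0.29] [-0.22, -0.08, 0.2]
[0.02, -0.13, -0.29] [-0.22, -0.09, 0.2]
```

send_rows:
  rows:
    - [[0.02, -0.13, -0.29], [-0.22, -0.08, 0.2], -1]
    - [[0.02, -0.13, -0.29], [-0.22, -0.09, 0.2], -1]
    - [[0, 0, 0], [0, 0, 0], -1]

```text
time_s: 18.9
ee_pos: [0.5436, -0.2061, 0.1295]
tool_rot: [[0.429, 0.506, 0.749], [0.262, -0.863, 0.433], [0.865, 0.01, -0.502]]
contact_force: [-0.0, -0.4, -1.1]
width: 0.0599
```

Run:
```python
from h import *
s=show()
im,d,C,_=snap('wrist','w11');im2,_,_,_=snap('scene','s11');im3,_,C3,_=snap('top','t11')
cv2.imwrite('pics/s11z.png',cv2.resize(im2[110:250,220:370],None,fx=4,fy=4,interpolation=cv2.INTER_CUBIC))
cv2.imwrite('pics/t11z.png',cv2.resize(im3[160:230,210:340],(780,420),interpolation=cv2.INTER_CUBIC))
g=np.load('sgrasp.npy');R=g[3:].reshape(3,3)
plan([.5437,-.2083,.065],R,3)
```

```text
t 18.9 p [ 0.5436 -0.2061  0.1295] j [-53.5  -1.8 122.6  66.1  70.1 -25.5] w 0.0599 F [-0.  -0.4 -1.1]
az,beta of z 30.0 30.13 x [0.429 0.262 0.865]
n 3 dist 0.0665 rot 0.42
[0.0, -0.0, 0.02] [-0.32, -0.01, 0.18]
[0.0, -0.0, 0.02] [-0.32, -0.01, 0.18]
[0.0, -0.0, 0.02] [-0.32, -0.0, 0.18]
```

View pics/w11.png

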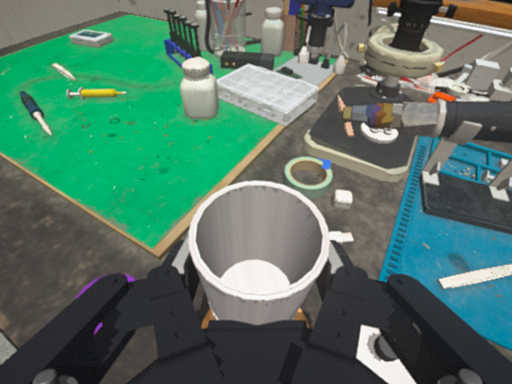

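View pics/s11z.png

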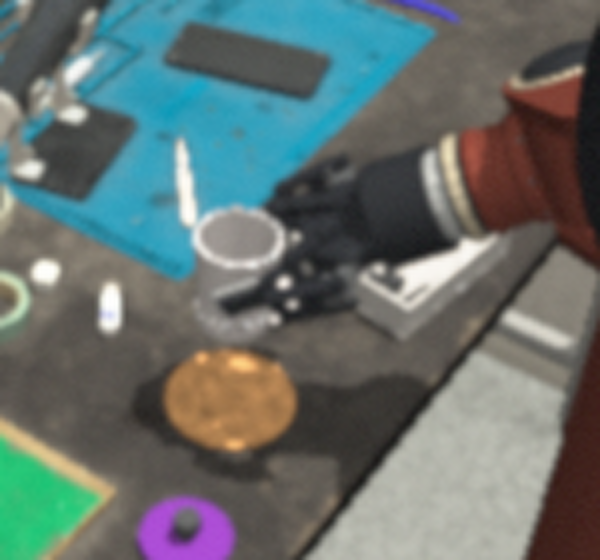

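View pics/t11z.png

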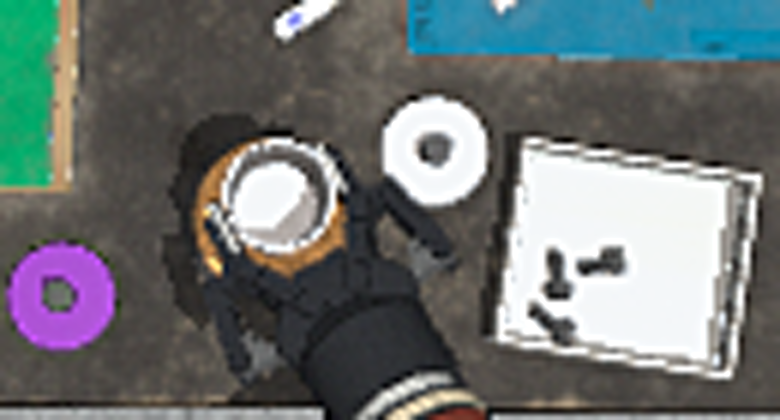

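All three screws are in the tray (three dark shapes near top-zoom px (560,270), (600,262) and (550,320)), and the cup is empty. Lowering onto the pad.

send_rows:
  rows:
    - [[0, 0, 0], [-0.3, -0.01, 0.17], -1]
    - [[0, 0, 0], [-0.3, -0.01, 0.17], -1]
    - [[0, 0, 0], [-0.2, 0, 0.12], -1]
    - [[0, 0, 0], [0, 0, 0], -1]

```text
time_s: 19.55
ee_pos: [0.5461, -0.2117, 0.0791]
tool_rot: [[0.423, 0.502, 0.755], [0.267, -0.865, 0.426], [0.866, 0.021, -0.499]]
contact_force: [0.7, -0.5, -1.5]
width: 0.06
```

Run:
```python
from h import *
s=show()
g=np.load('sgrasp.npy');R=g[3:].reshape(3,3)
plan([.5437,-.2083,.0445],R,3)
```

```text
t 19.55 p [ 0.5461 -0.2117  0.0791] j [-53.7   4.9 122.2  68.7  67.4 -32.4] w 0.06 F [ 0.7 -0.5 -1.5]
az,beta of z 29.4 29.94 x [0.423 0.267 0.866]
n 3 dist 0.0348 rot 0.81
[0.02, -0.01, 0.04] [-0.17, -0.03, 0.09]
[0.02, -0.01, 0.04] [-0.17, -0.03, 0.09]
[0.02, -0.01, 0.04] [-0.17, -0.03, 0.09]
```

send_rows:
  rows:
    - [[0.02, 0, 0.04], [-0.17, -0.03, 0.09], -1]
    - [[0.02, 0, 0.04], [-0.17, -0.03, 0.09], -1]
    - [[0, 0, 0.04], [0, 0, 0], -1]

```text
time_s: 19.92
ee_pos: [0.5443, -0.2103, 0.056]
tool_rot: [[0.428, 0.499, 0.754], [0.256, -0.866, 0.428], [0.867, 0.01, -0.499]]
contact_force: [-0.9, 0.1, -1.8]
width: 0.0596
```

Run:
```python
from h import *
s=show()
g=np.load('sgrasp.npy');R=g[3:].reshape(3,3)
plan([.5437,-.2083,.0445],R,2)
```

```text
t 19.93 p [ 0.5443 -0.2103  0.056 ] j [-53.8   7.7 122.2  69.7  66.6 -34.6] w 0.0596 F [-0.9  0.1 -1.8]
az,beta of z 29.6 29.91 x [0.428 0.256 0.867]
n 2 dist 0.0117 rot 0.3
[0.02, -0.02, 0.0] [-0.08, -0.02, 0.05]
[0.02, -0.02, 0.0] [-0.08, -0.02, 0.05]
```

send_rows:
  rows:
    - [[0, 0, 0], [-0.09, -0.02, 0.05], -1]
    - [[0, 0, 0], [-0.06, -0.01, 0.04], -1]
    - [[0, 0, 0], [0, 0, 0], -1]

```text
time_s: 20.3
ee_pos: [0.5438, -0.2088, 0.0451]
tool_rot: [[0.427, 0.499, 0.754], [0.257, -0.867, 0.428], [0.867, 0.01, -0.498]]
contact_force: [-0.3, 1.0, -1.2]
width: 0.06
```

send_rows:
  rows:
    - [[0, 0, 0], [-0.05, 0, 0.03], -1]
    - [[0, 0, 0], [0, 0, 0], -1]

```text
time_s: 20.55
ee_pos: [0.5447, -0.2091, 0.0432]
tool_rot: [[0.424, 0.5, 0.755], [0.257, -0.866, 0.429], [0.869, 0.012, -0.495]]
contact_force: [0.0, 0.3, -1.8]
width: 0.0599
```

send_rows:
  rows:
    - [[0, 0, 0], [-0.04, 0, 0.02], -1]
    - [[0, 0, 0], [0, 0, 0], -1]

```text
time_s: 20.8
ee_pos: [0.5455, -0.2091, 0.0434]
tool_rot: [[0.418, 0.502, 0.757], [0.256, -0.865, 0.432], [0.871, 0.013, -0.49]]
contact_force: [0.0, 0.0, -1.2]
width: 0.0598
```

Run:
```python
from h import *
s=show();snap('wrist','w12');im2,_,_,_=snap('scene','s12')
cv2.imwrite('pics/s12z.png',cv2.resize(im2[110:250,220:370],None,fx=4,fy=4,interpolation=cv2.INTER_CUBIC))
```

```text
t 20.8 p [ 0.5455 -0.2091  0.0434] j [-53.7   9.8 122.   70.9  66.4 -36.9] w 0.0598 F [ 0.   0.  -1.2]
az,beta of z 29.7 29.37 x [0.418 0.256 0.871]
```

View pics/s12z.png

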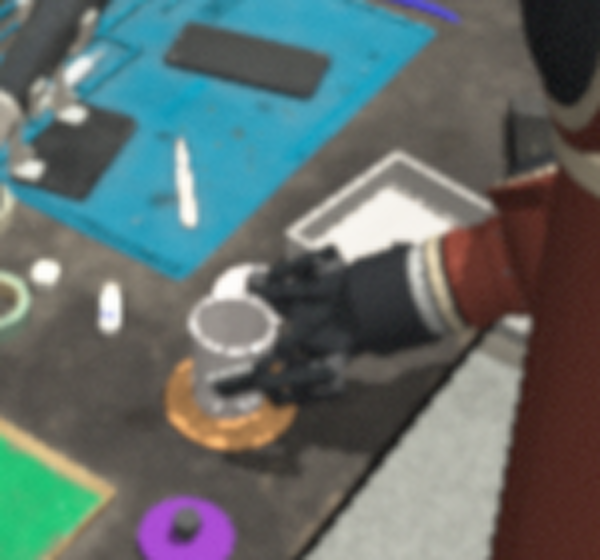

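Contact: z stopped and the cup stands on the pad. Release and back off.

send_rows:
  rows:
    - [[0, 0, 0], [0, 0, 0], 1]
    - [[0, 0, 0], [0, 0, 0], 1]
    - [[0, 0, 0], [0, 0, 0], 1]
    - [[0, 0, 0], [0, 0, 0], 1]
    - [[0, 0, 0], [0, 0, -0.25], 1]
    - [[0, 0, 0], [0, 0, -0.5], 1]
    - [[0, 0, 0], [0, 0, -0.6], 1]
    - [[0, 0, 0], [0, 0, -0.4], 1]

```text
time_s: 21.9
ee_pos: [0.4624, -0.2551, 0.0961]
tool_rot: [[0.42, 0.503, 0.755], [0.255, -0.864, 0.434], [0.871, 0.011, -0.491]]
contact_force: [0.3, -0.6, -0.0]
width: 0.0854
```

Run:
```python
from h import *
s=show();im,d,C,s=snap('wrist','w13');im2,_,_,_=snap('scene','s13')
im=im.copy();th=np.linspace(0,2*np.pi,60);cup=[.527,-.217]
for zz,r in((.079,.031),(.004,.0275),(.004,.05)):
    c=cup if r<.04 else (.526,-.217)
    for q in proj(C,np.c_[c[0]+r*np.cos(th),c[1]+r*np.sin(th),0*th+zz]): cv2.circle(im,tuple(int(round(v)) for v in q),0,(0,0,255),-1)
cv2.imwrite('pics/w13o.png',im)
```

```text
t 21.9 p [ 0.4624 -0.2551  0.0961] j [-65.7   0.6 124.8  62.6  77.6 -34.5] w 0.0854 F [ 0.3 -0.6 -0. ]
az,beta of z 29.9 29.43 x [0.42  0.255 0.871]
```

View pics/w13o.png

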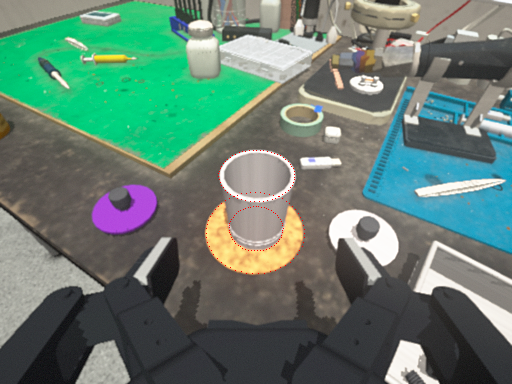

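send_rows:
  rows:
    - [[0, 0, 0], [0.58, 0, -0.33], 0.5]
    - [[0, 0, 0], [0.6, 0, -0.35], 0]
    - [[0, 0, 0], [0.6, 0, -0.35], 0]

```text
time_s: 22.38
ee_pos: [0.4595, -0.2536, 0.2185]
tool_rot: [[0.425, 0.5, 0.755], [0.247, -0.866, 0.434], [0.871, 0.002, -0.491]]
contact_force: [0.2, -0.4, -0.1]
width: 0.0429
```

Run:
```python
from h import *
s=show();
plan([.571,-.316,.19],rotp(-29.8,90),14)
```

```text
t 22.38 p [ 0.4595 -0.2536  0.2185] j [-66.  -13.2 123.1  60.4  85.2 -20.3] w 0.0429 F [ 0.2 -0.4 -0.1]
az,beta of z 29.9 29.43 x [0.425 0.247 0.871]
n 14 dist 0.1309 rot 83.1
[-0.37, -0.65, 0.64] [0.01, 0.13, 0.08]
[-0.37, -0.65, 0.64] [0.02, 0.13, 0.09]
[-0.37, -0.65, 0.64] [0.04, 0.12, 0.09]
[-0.37, -0.65, 0.64] [0.05, 0.11, 0.09]
[-0.37, -0.65, 0.64] [0.07, 0.11, 0.09]
[-0.37, -0.65, 0.64] [0.08, 0.1, 0.09]
[-0.37, -0.65, 0.64] [0.09, 0.09, 0.09]
[-0.37, -0.65, 0.64] [0.1, 0.08, 0.09]
[-0.37, -0.65, 0.64] [0.11, 0.07, 0.08]
[-0.37, -0.65, 0.64] [0.12, 0.06, 0.08]
[-0.37, -0.65, 0.64] [0.13, 0.05, 0.07]
[-0.37, -0.65, 0.64] [0.14, 0.03, 0.06]
[-0.37, -0.65, 0.64] [0.14, 0.02, 0.05]
[-0.37, -0.65, 0.64] [0.15, 0.01, 0.04]
```

send_rows:
  rows:
    - [[-0.37, -0.65, 0.64], [0.02, 0.13, 0.06], 0]
    - [[-0.37, -0.65, 0.64], [0.03, 0.13, 0.06], 0]
    - [[-0.37, -0.65, 0.64], [0.04, 0.12, 0.06], 0]
    - [[-0.37, -0.65, 0.64], [0.05, 0.11, 0.06], 0]
    - [[-0.37, -0.65, 0.64], [0.07, 0.11, 0.06], 0]
    - [[-0.37, -0.65, 0.64], [0.08, 0.1, 0.06], 0]
    - [[-0.37, -0.65, 0.64], [0.09, 0.09, 0.06], 0]
    - [[-0.37, -0.65, 0.64], [0.1, 0.08, 0.06], 0]

```text
time_s: 23.38
ee_pos: [0.5154, -0.2925, 0.213]
tool_rot: [[0.898, -0.092, 0.43], [-0.142, -0.986, 0.086], [0.416, -0.138, -0.899]]
contact_force: [0.3, 0.5, -0.2]
width: 0.0427
```

Run:
```python
from h import *
s=show();
plan([.571,-.316,.19],rotp(-29.8,90),7)
```

```text
t 23.38 p [ 0.5154 -0.2925  0.213 ] j [-47.1 -11.7 110.8  23.7  68.3  43.6] w 0.0427 F [ 0.3  0.5 -0.2]
az,beta of z 11.3 64.0 x [ 0.898 -0.142  0.416]
n 7 dist 0.0646 rot 34.39
[-0.31, -0.54, 0.53] [0.1, 0.05, 0.1]
[-0.31, -0.54, 0.53] [0.11, 0.04, 0.1]
[-0.31, -0.54, 0.53] [0.12, 0.03, 0.09]
[-0.31, -0.54, 0.53] [0.13, 0.02, 0.09]
[-0.31, -0.54, 0.53] [0.13, 0.01, 0.08]
[-0.31, -0.54, 0.53] [0.14, 0.0, 0.07]
[-0.31, -0.54, 0.53] [0.14, -0.01, 0.06]
```

send_rows:
  rows:
    - [[-0.31, -0.54, 0.53], [0.1, 0.05, 0.08], 0]
    - [[-0.31, -0.54, 0.53], [0.11, 0.04, 0.08], 0]
    - [[-0.31, -0.54, 0.53], [0.12, 0.03, 0.08], 0]
    - [[-0.31, -0.54, 0.53], [0.13, 0.02, 0.08], 0]
    - [[-0.31, -0.54, 0.53], [0.13, 0.01, 0.07], 0]
    - [[-0.31, -0.54, 0.53], [0.14, 0, 0.06], 0]
    - [[-0.31, -0.54, 0.53], [0.14, 0, 0.06], 0]
    - [[0, 0, 0], [0, 0, 0], 0]

```text
time_s: 24.38
ee_pos: [0.5719, -0.3112, 0.1881]
tool_rot: [[0.864, -0.502, -0.019], [-0.502, -0.865, 0.005], [-0.019, 0.006, -1.0]]
contact_force: [-0.9, -1.0, -0.7]
width: 0.0426
```

Run:
```python
from h import *
s=show();im,d,C,s=snap('wrist','w14')
im=im.copy();th=np.linspace(0,2*np.pi,60)
for (cx,cy),L in (((.527,-.217),((.079,.031),(.004,.0275),(.079,.028))),((.571,-.316),((.01,.0335),(.031,.01)))):
  for zz,r in L:
    for q in proj(C,np.c_[cx+r*np.cos(th),cy+r*np.sin(th),0*th+zz]): cv2.circle(im,tuple(int(round(v)) for v in q),0,(0,0,255),-1)
cv2.imwrite('pics/w14o.png',cv2.resize(im[100:330,130:400],None,fx=2.9,fy=2.6))
plan([.571,-.316,.06],rotp(-29.8,90))
```

```text
t 24.38 p [ 0.5719 -0.3112  0.1881] j [-34.9   8.8  90.4  -0.4  81.9  85.3] w 0.0426 F [-0.9 -1.  -0.7]
az,beta of z 166.8 88.86 x [ 0.864 -0.502 -0.019]
n 3 dist 0.1284 rot 1.19
[0.02, 0.06, -0.02] [0.03, 0.02, 0.71]
[0.02, 0.06, -0.02] [0.02, 0.02, 0.71]
[0.02, 0.06, -0.02] [0.02, 0.02, 0.71]
```

View pics/w14o.png

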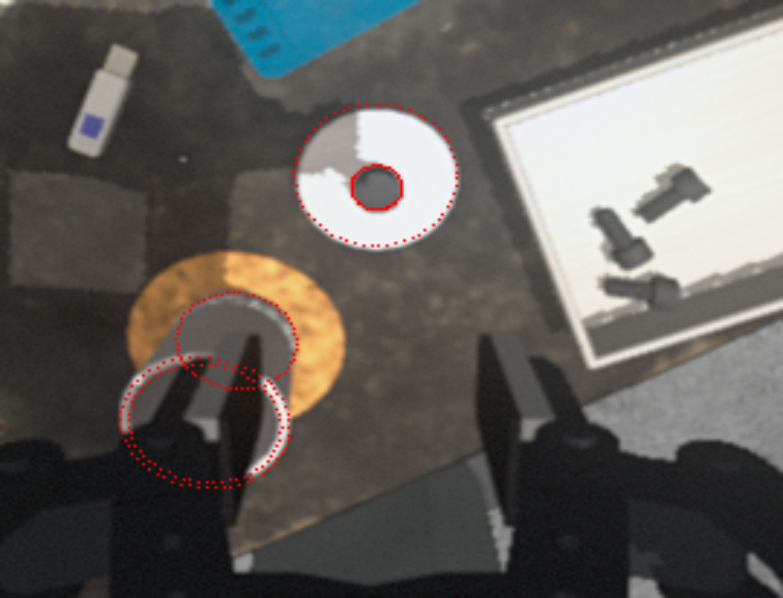

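The lid lies exactly where I left it, and three screws are plainly in the tray. Descending on the knob.

send_rows:
  rows:
    - [[0, 0.1, 0], [0.03, 0.03, 0.6], 0]
    - [[0, 0.08, 0], [0.02, 0.02, 0.7], 0]
    - [[0, 0, 0], [0.02, 0.02, 0.6], 0]
    - [[0, 0, 0], [0, 0, 0], 0]

```text
time_s: 24.92
ee_pos: [0.5704, -0.3165, 0.0731]
tool_rot: [[0.866, -0.501, 0.002], [-0.501, -0.866, -0.005], [0.005, 0.004, -1.0]]
contact_force: [0.0, 0.8, 0.2]
width: 0.0424
```

Run:
```python
from h import *
s=show();plan([.571,-.316,.018],rotp(-29.8,90),2)
```

```text
t 24.93 p [ 0.5704 -0.3165  0.0731] j [-35.5  14.4  95.5  -0.2  69.7  84.6] w 0.0424 F [0.  0.8 0.2]
az,beta of z -69.1 89.66 x [ 0.866 -0.501  0.005]
n 2 dist 0.0551 rot 0.42
[0.02, -0.02, -0.02] [0.0, -0.01, 0.46]
[0.02, -0.02, -0.02] [0.0, -0.01, 0.46]
```

send_rows:
  rows:
    - [[0, 0, 0], [0, -0.01, 0.45], 0]
    - [[0, 0, 0], [0, 0, 0.35], 0]
    - [[0, 0, 0], [0, 0, 0], 0]

```text
time_s: 25.3
ee_pos: [0.5728, -0.318, 0.0296]
tool_rot: [[0.866, -0.5, 0.009], [-0.5, -0.866, -0.01], [0.013, 0.004, -1.0]]
contact_force: [0.2, -0.0, -0.5]
width: 0.0426
```

Run:
```python
from h import *
s=show();plan([.571,-.316,.018],rotp(-29.8,90),1)
```

```text
t 25.3 p [ 0.5728 -0.318   0.0296] j [-35.5  17.6  96.4  -0.2  65.3  84.6] w 0.0426 F [ 0.2 -0.  -0.5]
az,beta of z -46.3 89.25 x [ 0.866 -0.5    0.013]
n 1 dist 0.0119 rot 0.79
[0.04, -0.12, -0.04] [-0.04, -0.01, 0.19]
```

send_rows:
  rows:
    - [[0.02, -0.12, 0], [-0.04, -0.01, 0.15], 0]
    - [[0, 0, 0], [0, 0, 0.02], 0]
    - [[0, 0, 0], [0, 0, 0], 0]

```text
time_s: 25.68
ee_pos: [0.5731, -0.3177, 0.0225]
tool_rot: [[0.866, -0.5, 0.003], [-0.5, -0.866, -0.004], [0.005, 0.002, -1.0]]
contact_force: [0.8, -0.5, -0.8]
width: 0.0426
```

Run:
```python
from h import *
s=show();plan([.571,-.316,.018],rotp(-29.8,90),1)
```

```text
t 25.68 p [ 0.5731 -0.3177  0.0225] j [-35.5  18.4  96.1  -0.1  65.1  84.6] w 0.0426 F [ 0.8 -0.5 -0.8]
az,beta of z -50.4 89.69 x [ 0.866 -0.5    0.005]
n 1 dist 0.0052 rot 0.37
[0.02, -0.05, -0.04] [-0.04, -0.01, 0.07]
```

send_rows:
  rows:
    - [[0.02, -0.06, 0], [-0.04, 0, 0.06], 0]
    - [[0, 0, 0], [0, 0, 0], -1]
    - [[0, 0, 0], [0, 0, 0], -1]
    - [[0, 0, 0], [0, 0, 0], -1]
    - [[0, 0, 0], [0, 0, 0], -1]

```text
time_s: 26.3
ee_pos: [0.5716, -0.3169, 0.0199]
tool_rot: [[0.866, -0.5, 0.0], [-0.5, -0.866, 0.0], [0.0, -0.0, -1.0]]
contact_force: [-0.7, -0.0, 0.4]
width: 0.017
```

Run:
```python
from h import *
s=show();im,_,C,_=snap('wrist','w15');np.save('slid.npy',np.r_[s['ee_pos'],s['tool_rot'].ravel()])
cv2.imwrite('pics/w15z.png',cv2.resize(im[190:310,180:340],None,fx=5,fy=5,interpolation=cv2.INTER_CUBIC))
```

```text
t 26.3 p [ 0.5716 -0.3169  0.0199] j [-35.5  18.6  96.2   0.   65.2  84.5] w 0.017 F [-0.7 -0.   0.4]
az,beta of z 4.9 89.98 x [ 0.866 -0.5    0.   ]
```

View pics/w15z.png

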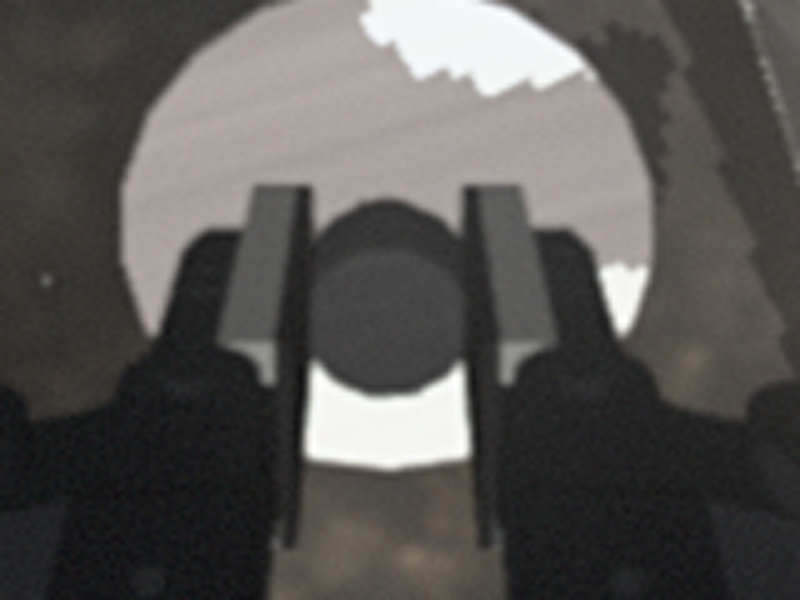

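send_rows:
  rows:
    - [[0, 0, 0], [0, 0, -0.2], -1]
    - [[0, 0, 0], [0, 0, -0.5], -1]
    - [[0, 0, 0], [0, 0, -0.8], -1]
    - [[0, 0, 0], [0, 0, -0.6], -1]
    - [[0, 0, 0], [0, 0, 0], -1]

```text
time_s: 26.98
ee_pos: [0.5712, -0.3166, 0.1511]
tool_rot: [[0.866, -0.5, -0.0], [-0.5, -0.866, 0.001], [-0.001, -0.0, -1.0]]
contact_force: [0.2, 0.0, -1.4]
width: 0.0172
```

Run:
```python
from h import *
s=show();im,_,C,_=snap('wrist','w16')
im2,_,C2,_=snap('scene','s16')
cv2.imwrite('pics/s16z.png',cv2.resize(im2[110:250,220:370],None,fx=4,fy=4,interpolation=cv2.INTER_CUBIC))
# clean overlay at w13, w16 with candidate
def ov(im,C,cands,roi,name,f):
    x0,y0,x1,y1=roi;big=cv2.resize(im[y0:y1,x0:x1],None,fx=f,fy=f,interpolation=cv2.INTER_CUBIC);th=np.linspace(0,2*np.pi,90)
    for (cx,cy),col in cands:
        for zz,r in((.079,.031),(.004,.0275)):
            for q in proj(C,np.c_[cx+r*np.cos(th),cy+r*np.sin(th),0*th+zz]):
                cv2.circle(big,(int((q[0]-x0+.5)*f),int((q[1]-y0+.5)*f)),1,col,-1)
    cv2.imwrite(f'pics/{name}.png',big)
z=np.load('w13.npz');s13=dict(ee_pos=np.array([.4624,-.2551,.0961]),tool_rot=np.array([[0.42,0.503,0.755],[0.255,-0.864,0.434],[0.871,0.011,-0.491]]))
ov(z['im'],cam('wrist',s13),[((.527,-.2165),(0,0,255))],(195,140,325,280),'c13',4)
z=np.load('w14.npz');s14=dict(ee_pos=np.array([.5719,-.3112,.1881]),tool_rot=np.array([[0.864,-0.502,-0.019],[-0.502,-0.865,0.005],[-0.019,0.006,-1.0]]))
ov(z['im'],cam('wrist',s14),[((.527,-.2165),(0,0,255))],(160,190,260,300),'c14',5)
```

```text
t 26.98 p [ 0.5712 -0.3166  0.1511] j [-35.5  10.1  92.6   0.   77.4  84.5] w 0.0172 F [ 0.2  0.  -1.4]
az,beta of z 117.0 89.96 x [ 0.866 -0.5   -0.001]
```

View pics/c13.png

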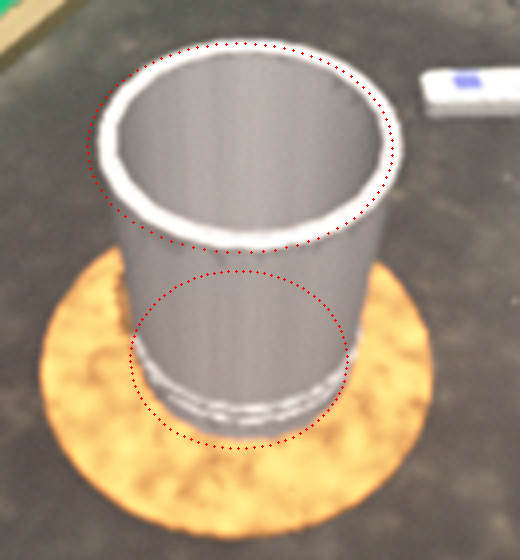

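View pics/c14.png

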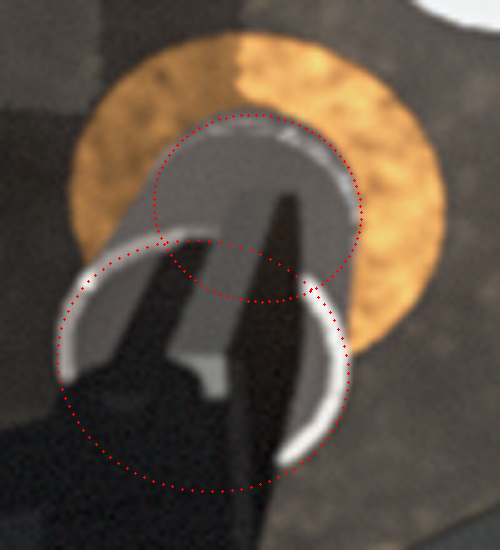

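View pics/s16z.png

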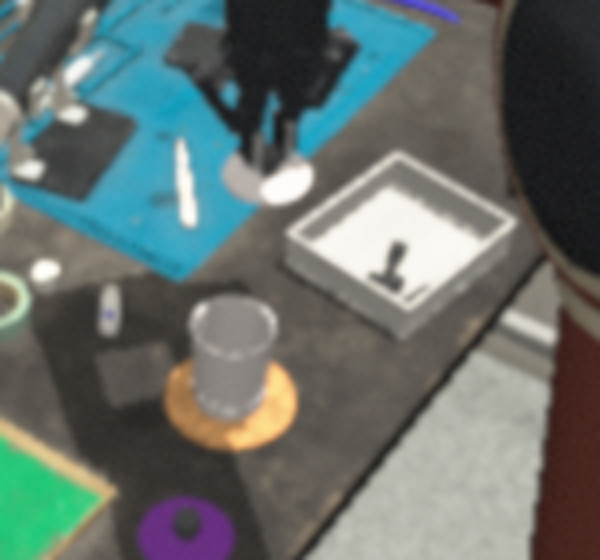

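View pics/w16.png

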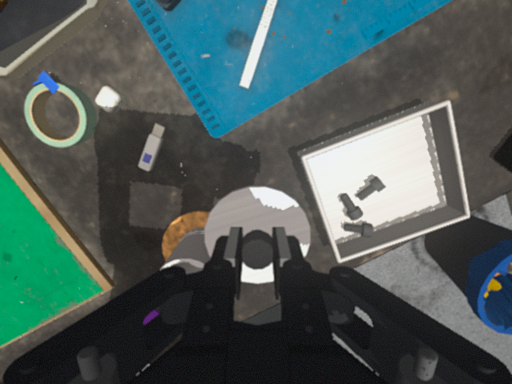

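Run:
```python
from h import *
plan([.5297,-.2191,.14],rotp(-30,90),3)
```

```text
n 3 dist 0.1041 rot 0.45
[-0.0, 0.02, -0.0] [-0.46, -0.35, 0.04]
[-0.0, 0.02, -0.0] [-0.46, -0.35, 0.04]
[-0.0, 0.02, -0.0] [-0.46, -0.35, 0.04]
```

send_rows:
  rows:
    - [[0, 0, 0], [-0.46, -0.35, 0], -1]
    - [[0, 0, 0], [-0.46, -0.35, 0], -1]
    - [[0, 0, 0], [-0.46, -0.35, 0], -1]
    - [[0, 0, 0], [0, 0, 0], -1]

```text
time_s: 27.58
ee_pos: [0.5229, -0.2142, 0.1372]
tool_rot: [[0.865, -0.501, -0.02], [-0.501, -0.865, 0.013], [-0.024, -0.002, -1.0]]
contact_force: [0.4, 0.3, -0.7]
width: 0.0169
```

Run:
```python
from h import *
s=show()
plan([.5297,-.2191,.112],rotp(-30,90),2)
im2,_,C2,_=snap('scene','s17');im,_,_,_=snap('wrist','w17')
cv2.imwrite('pics/s17z.png',cv2.resize(im2[130:230,230:330],None,fx=6,fy=6,interpolation=cv2.INTER_CUBIC))
```

```text
t 27.57 p [ 0.5229 -0.2142  0.1372] j [-2.990e+01  2.000e-01  1.046e+02  1.000e-01  7.660e+01  9.020e+01] w 0.0169 F [ 0.4  0.3 -0.7]
az,beta of z 146.3 88.62 x [ 0.865 -0.501 -0.024]
n 2 dist 0.0265 rot 1.38
[-0.01, 0.11, -0.01] [0.07, 0.01, 0.21]
[-0.01, 0.11, -0.01] [0.07, 0.01, 0.21]
```

View pics/s17z.png

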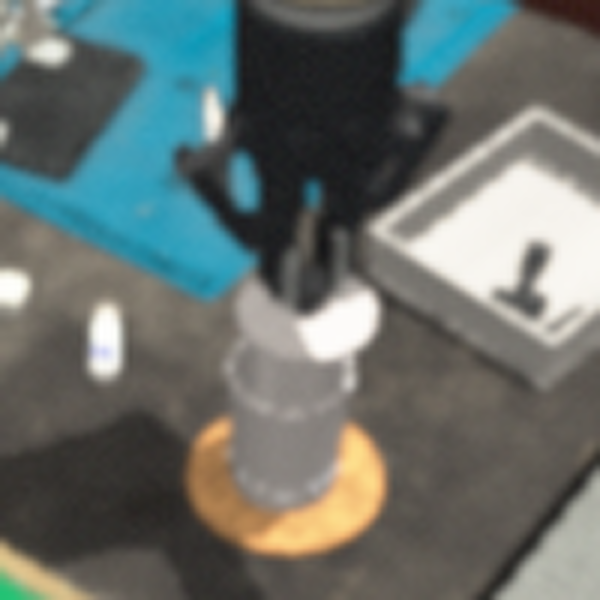

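send_rows:
  rows:
    - [[0, 0.12, 0], [0.07, 0.01, 0.15], -1]
    - [[0, 0.12, 0], [0.07, 0.01, 0.1], -1]
    - [[0, 0, 0], [0, 0, 0], -1]

```text
time_s: 28.05
ee_pos: [0.5308, -0.2233, 0.1203]
tool_rot: [[0.864, -0.504, 0.003], [-0.504, -0.864, -0.001], [0.003, -0.001, -1.0]]
contact_force: [-0.1, -0.2, -1.1]
width: 0.0169
```

Run:
```python
from h import *
s=show()
plan([.5297,-.2191,.105],rotp(-30,90),2)
```

```text
t 28.05 p [ 0.5308 -0.2233  0.1203] j [-30.2   1.7 104.8   0.   73.4  90. ] w 0.0169 F [-0.1 -0.2 -1.1]
az,beta of z -16.7 89.82 x [ 0.864 -0.504  0.003]
n 2 dist 0.0159 rot 0.33
[-0.0, -0.01, -0.02] [-0.03, -0.03, 0.13]
[-0.0, -0.01, -0.02] [-0.03, -0.03, 0.13]
```

send_rows:
  rows:
    - [[0, 0, 0], [-0.03, -0.03, 0.12], -1]
    - [[0, 0, 0], [-0.03, -0.03, 0.1], -1]
    - [[0, 0, 0], [0, 0, 0], -1]

```text
time_s: 28.42
ee_pos: [0.5295, -0.2184, 0.106]
tool_rot: [[0.863, -0.505, 0.003], [-0.505, -0.863, -0.001], [0.003, -0.001, -1.0]]
contact_force: [-1.3, 0.1, -0.3]
width: 0.0172
```

Run:
```python
from h import *
s=show()
plan([.5297,-.2191,.102],rotp(-30,90),1)
im2,_,C2,_=snap('scene','s18');im,_,_,_=snap('wrist','w18')
cv2.imwrite('pics/s18z.png',cv2.resize(im2[140:220,240:320],None,fx=7,fy=7,interpolation=cv2.INTER_CUBIC))
```

```text
t 28.43 p [ 0.5295 -0.2184  0.106 ] j [-29.9   2.2 105.7   0.   71.9  90.4] w 0.0172 F [-1.3  0.1 -0.3]
az,beta of z -14.4 89.84 x [ 0.863 -0.505  0.003]
n 1 dist 0.004 rot 0.35
[-0.01, -0.03, -0.05] [0.01, 0.01, 0.07]
```

View pics/s18z.png

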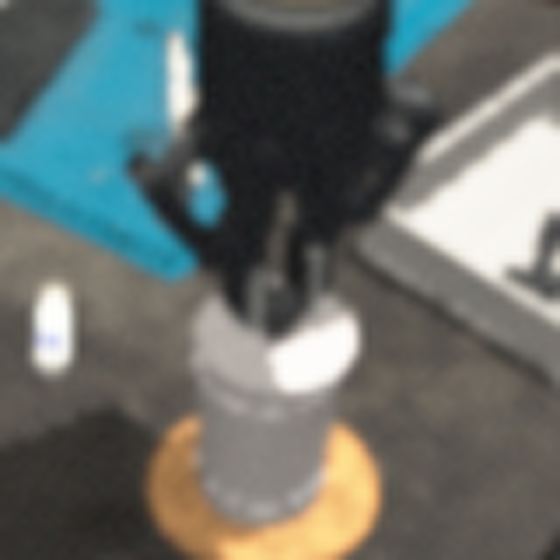

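View pics/w18.png

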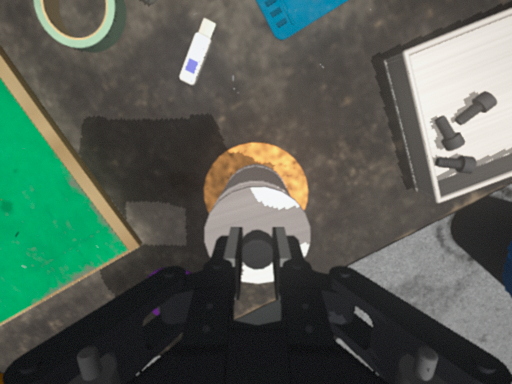

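send_rows:
  rows:
    - [[0, 0, 0], [0, 0.01, 0.09], -1]
    - [[0, 0, 0], [0, 0, 0], -1]

```text
time_s: 28.78
ee_pos: [0.5299, -0.2195, 0.1015]
tool_rot: [[0.863, -0.505, 0.005], [-0.505, -0.863, -0.002], [0.005, -0.001, -1.0]]
contact_force: [-0.5, -0.2, -0.4]
width: 0.0171
```

send_rows:
  rows:
    - [[0, -0.03, 0], [-0.01, 0, 0.07], -1]
    - [[0, 0, 0], [0, 0, 0], -1]

```text
time_s: 29.02
ee_pos: [0.5295, -0.2192, 0.0971]
tool_rot: [[0.863, -0.505, 0.002], [-0.505, -0.863, -0.0], [0.002, -0.001, -1.0]]
contact_force: [-0.4, -0.8, -0.7]
width: 0.0168
```

send_rows:
  rows:
    - [[0, -0.02, 0], [0, 0, 0.07], -1]
    - [[0, 0, 0], [0, 0, 0], -1]

```text
time_s: 29.28
ee_pos: [0.5299, -0.2195, 0.0931]
tool_rot: [[0.863, -0.505, 0.001], [-0.505, -0.863, 0.0], [0.001, -0.001, -1.0]]
contact_force: [0.6, -0.6, -1.2]
width: 0.0171
```

send_rows:
  rows:
    - [[0, -0.02, 0], [0, 0, 0.03], -1]
    - [[0, 0, 0], [0, 0, 0], -1]

```text
time_s: 29.52
ee_pos: [0.5307, -0.2199, 0.0932]
tool_rot: [[0.863, -0.505, 0.0], [-0.505, -0.863, 0.001], [-0.0, -0.001, -1.0]]
contact_force: [0.1, 0.4, -1.0]
width: 0.0168
```

Seated at the expected height (.093). Release.

send_rows:
  rows:
    - [[0, 0, 0], [0, 0, 0], -0.1]
    - [[0, 0, 0], [0, 0, 0], -0.1]
    - [[0, 0, 0], [0, 0, 0], -0.1]
    - [[0, 0, 0], [0, 0, -0.2], -0.1]
    - [[0, 0, 0], [0, 0, -0.5], -0.1]
    - [[0, 0, 0], [0, 0, -0.8], 0]
    - [[0, 0, 0], [0, 0, -0.6], 0]

```text
time_s: 30.4
ee_pos: [0.5284, -0.2187, 0.2199]
tool_rot: [[0.863, -0.505, -0.007], [-0.505, -0.863, 0.005], [-0.008, -0.001, -1.0]]
contact_force: [1.2, -0.4, -0.8]
width: 0.0424
```

send_rows:
  rows:
    - [[0, 0, 0], [-0.8, 0, -0.4], 0]
    - [[0, 0, 0], [-0.8, 0, -0.2], 0]
    - [[0, 0, 0], [0, 0, 0], 0]

```text
time_s: 30.78
ee_pos: [0.446, -0.1706, 0.2652]
tool_rot: [[0.863, -0.505, 0.003], [-0.505, -0.863, -0.001], [0.003, -0.001, -1.0]]
contact_force: [-0.3, -0.4, 0.8]
width: 0.0427
```

Run:
```python
from h import *
s=show()
im2,d2,C2,_=snap('scene','s19');im,d,C,_=snap('wrist','w19');im3,d3,C3,_=snap('top','t19')
cv2.imwrite('pics/s19z.png',cv2.resize(im2[120:270,220:380],None,fx=4,fy=4,interpolation=cv2.INTER_CUBIC))
cv2.imwrite('pics/t19z.png',cv2.resize(im3[140:230,200:390],None,fx=4,fy=4,interpolation=cv2.INTER_CUBIC))
P=cloud(C,d)
m=(d>0)&(P[...,2]>.07)&(P[...,2]<.0875)&(np.hypot(P[...,0]-.5285,P[...,1]+.2174)<.036)
q=P[m];A=np.c_[q[:,:2]-q[:,:2].mean(0),np.ones(len(q))];x=np.linalg.lstsq(A,q[:,2],rcond=None)[0]
print(len(q),q.mean(0).round(4),'tilt deg',np.degrees(np.arctan(np.hypot(x[0],x[1]))).round(2),'z',x[2].round(4))
```

```text
t 30.77 p [ 0.446  -0.1706  0.2652] j [-29.9 -19.  109.1   0.   89.8  90.4] w 0.0427 F [-0.3 -0.4  0.8]
az,beta of z -17.1 89.81 x [ 0.863 -0.505  0.003]
2497 [ 0.5278 -0.2191  0.082 ] tilt deg 0.09 z 0.082
```

View pics/s19z.png

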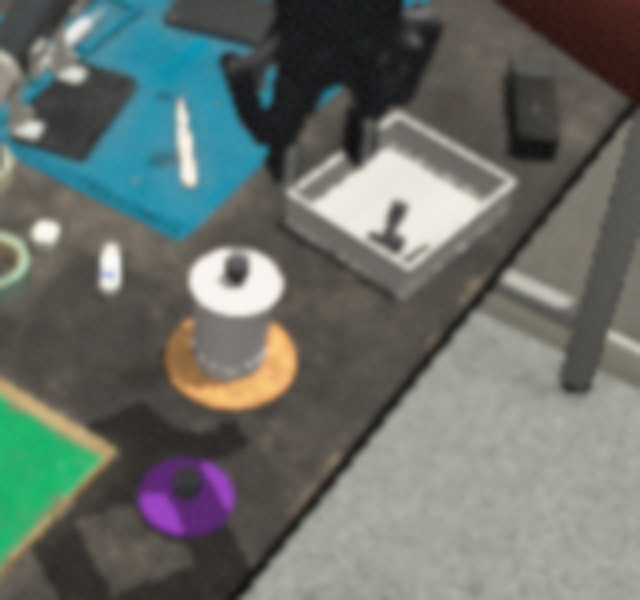

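View pics/w19.png

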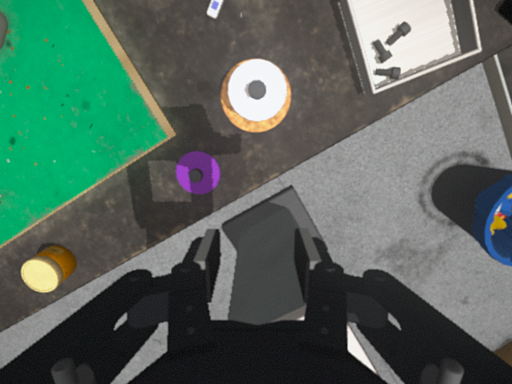

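View pics/t19z.png

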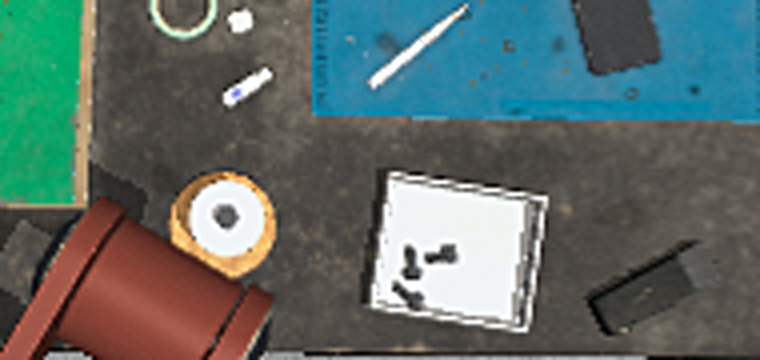

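The lid is seated level: tilt is 0.09° and its top is at 82 mm against a nominal 83 mm. Three screws lie in the tray (wrist px (400,33), (381,50), (387,73)), and the stick, adapter, jar and purple piece are where they started. Handing in.

```bash
python3 -c "
from workcell import ctrl
print(ctrl.sign_off())"
```

```text
the job is handed in; nothing more can be done
None
```

The job is done and handed in at about 31 s of the 72 s allowed. I laid the lid on the bench and tipped the cup to about 124° over the tray. Then I stood the empty cup back on its cork pad and put the lid on again.

**Last checks:**
- **Screws:** the wrist and top pictures both show all three lying in the tray, and the wrist view showed the cup empty.
- **Lid:** it sits level, with a tilt of 0.09°. Its top measured 82 mm against 83 mm nominal, which is within the calibration error. The gripper let go at its expected height for a seated lid.
- **Cup:** it stands upright, about 2–3 mm off the pad's centre.
- **Other things:** the memory stick, adapter, jar and purple look-alike look unmoved in the pictures. I did not measure them again.
- **Forces:** the wrist force read no more than about 3 N at the end of each move. At hand-in the arm was clear of everything.

No check failed. The different estimates of the cup's position disagreed by 1–2 mm, so I averaged them for placing the lid; that was well inside its 3.5 mm of play.

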